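# Brick-stack cartons on a carrier and lock the keeper bar over them

## Robot

A 6-joint arm with a two-finger parallel gripper is mounted at the origin on the work surface. World frame = base frame: x ahead of the robot, y to its left, z up, the work surface at z = 0. Lengths are in m, angles in rad, forces in N, time in s.
With the tool pointing down it reaches from about 0.35 to 0.975 m from the base axis. Payload 4.9 kg.
Tool frame: the origin (TCP) lies on the mounting face of the last link; the fingertips stand 173 mm ahead of it and the grasp point (between the pads) lies 155 mm ahead of it; z points along the fingers, y is the direction in which the jaws open and shut (so a half turn about z gives the same grasp; the last joint's range is limited). The gripper opens to 85 mm and grips with 20 to 120 N. Pads are 22 mm wide; open, the fingers measure 114 mm over their backs; the gripper's body (76 mm by 85 mm) begins 54 mm behind the grasp point. The pads swing forward as they close: fully open they stand 13 mm farther back than shut.
Start: joints at [1.014, 0.053, 1.613, -0, 1.476, -0.119], TCP at [0.265, 0.566, 0.405] pointing down, gripper open.
Joint ranges: [-3.01, 3.01], [-1.01, 2.22], [0.06, 2.58], [-1.02, 4.17], [0.09, 2.62], [-3.14, 3.14]. Speed limits (rad/s): [2.57, 2.57, 3.14, 3.14, 3.14, 3.14].

## Interface

Orientations are given as a unit quaternion [w, x, y, z].
In Python, from plant import manip gives the robot as it stands.
- The arm moves only by the tool play_rows, never from a script. Its argument "increments" is a list of rows, each an object with "offset": the shift along the tool's x, y, z in mm, a list of three; "twist": the turn about the tool's z in rad; "grip": the opening, from 0 (shut) to 1 (fully open). In form: [{"offset": [dx, dy, dz], "twist": twist, "grip": grip}, ...]. A call has 1 to 5 rows; each row is the pose to reach, as a shift and turn from the pose commanded when the call began, along the tool's axes at that moment; what a row does not reach only later rows make up. A row lasts 1/12 s, in which the tool goes at most 41.7 mm and 7.16 degrees, less where a joint would pass 70% of its speed; a pose out of reach is approached as far as the arm can. A call with a gripper value outside its range is refused whole. The fingers move at their own pace and stop on an object; the grip force is fixed at half the most. Time passes only in rows, so rows that repeat a pose let the fingers close. It gives the time, the measured TCP pose, the force and the opening at its end, in the units of the state.
- manip.state(): the state, without advancing time (a new reading comes with each control period).
- manip.grab_frame(name): name is "scene" or "side" or "wrist"; returns the picture (420x560x3 uint8, blue, green, red); there is no depth.
- manip.get_calibration(name): a dict with "fx", "fy", "cx", "cy" (pixels), "T" (4x4, takes a point from camera to world coordinates). Camera axes: x right, y down, z forward; pixel columns grow to the right and rows downward; lengths in m; the calibration is good to about 2 mm. A picture is of the moment at which its call begins: read the wrist's pose just before it. get_calibration takes no time and is no camera call; for the wrist camera it gives the pose at the moment of the call.
- manip.job_done(): hands the job in, once; it reports no verdict.
Trained networks look in the newest picture that a camera, given by its name, has taken for a name from the list of things; names that differ only in an ending like _2 or _b are one class to them, and where a whole thing is asked for, a point or a joint stands for the part that bears it (a point fixed in the world has none). Each returns a list of dicts, best first, with "p" (0 to 1); they miss things now and then, are a little off and sometimes report something else, mostly with a low value. They report only what shows in the picture. A call takes as long as a camera call. They do not tell look-alikes from the thing itself.
- manip.boxes_of(query, camera): "xyz" ([x, y, z] in m, in the coordinates of the camera as it stood for that picture, good to about 4 mm: the middle of the surface that is visible of it).
- manip.tip_of(query, camera): "xyz" ([x, y, z] in m, in the coordinates of the camera as it stood for that picture, good to about 4 mm: a listed point, or the origin of a listed thing).
The state is a dict: "time": time; "joint_pos": joint angles; "joint_vel": joint speeds; "joint_efforts": joint torques, N m; "tool_pos": TCP position; "tool_rot": TCP orientation; "contact_force": force on the tool from outside, world axes, zero at the start; "ft_torque": the same for the moment, N m; "gripper_width": opening from 0.0 (shut) to 1.0 (fully open).
Only numpy, scipy, OpenCV 4.12 (cv2) and the standard library are available. Lean on these libraries where they do the work, as an engineer would, in place of code of your own. Each camera call takes 0.05 s, during which the arm holds its last target. There are 200 camera calls.

## Task

Pinch the two orange tabs on the keeper bar's head together and, keeping them pinched, turn the bar fully aside from the carrier. Then lay every purple carton lengthwise along the carrier like bricks: three end to end in the outlined places, the next ones in a second course, each centred over a joint between two cartons below, and a sixth centred over the joint of that second course. Last, pinch the tabs again, turn the bar back fully home over the load and let the tabs spring out so that it is locked; leave the tape, the meter and the parts bin where they are.

Things in the scene. Friction and masses are not known exactly. Their poses are not given: they have to be found in the camera images.
- carrier: black load carrier fixed to the bench; origin at bench height under the middle of the row. Plate 6 mm thick, 100 (x) by 300 mm (y). Three 80 x 40 mm places outlined in white lie end to end along its y, 88 mm apart. A 40 mm thick post stands 150 mm along its +x (the side away from the robot); the dark round housing on the post is 94 mm across, its top at 150 mm
- low_a (a point): where the centre of a laid carton belongs: bottom place at the carrier's y = -88 mm, 26 mm above the bench (point fixed on the carrier)
- low_b (a point): where the centre of a laid carton belongs: middle bottom place, 26 mm above the bench (point fixed on the carrier)
- low_c (a point): where the centre of a laid carton belongs: bottom place at y = +88 mm, 26 mm above the bench (point fixed on the carrier)
- mid_a (a point): where the centre of a laid carton belongs: second course over the joint between the y = -88 mm and middle places, at y = -44 mm, 66 mm above the bench (point fixed on the carrier)
- mid_b (a point): where the centre of a laid carton belongs: second course over the other joint, at y = +44 mm, 66 mm above the bench (point fixed on the carrier)
- top (a point): where the centre of a laid carton belongs: third course over the joint of the second, at y = 0, 106 mm above the bench (point fixed on the carrier)
- carton1: purple rigid carton with a pale tape strip, 80 x 40 x 40 mm, 90 to 180 g, loose on the bench, may be absent. Origin at its centre, x along its 80 mm length; which of its four long sides is up does not matter. All cartons are alike.
- carton2: purple rigid carton with a pale tape strip, 80 x 40 x 40 mm, 90 to 180 g, loose on the bench, may be absent. Origin at its centre, x along its 80 mm length; which of its four long sides is up does not matter. All cartons are alike.
- carton3: purple rigid carton with a pale tape strip, 80 x 40 x 40 mm, 90 to 180 g, loose on the bench, may be absent. Origin at its centre, x along its 80 mm length; which of its four long sides is up does not matter. All cartons are alike.
- carton4: purple rigid carton with a pale tape strip, 80 x 40 x 40 mm, 90 to 180 g, loose on the bench, may be absent. Origin at its centre, x along its 80 mm length; which of its four long sides is up does not matter. All cartons are alike.
- carton5: purple rigid carton with a pale tape strip, 80 x 40 x 40 mm, 90 to 180 g, loose on the bench, may be absent. Origin at its centre, x along its 80 mm length; which of its four long sides is up does not matter. All cartons are alike.
- carton6: purple rigid carton with a pale tape strip, 80 x 40 x 40 mm, 90 to 180 g, loose on the bench, may be absent. Origin at its centre, x along its 80 mm length; which of its four long sides is up does not matter. All cartons are alike.
- bar (a joint): angle of the yellow keeper bar about the post, rad: 0 = home, pointing along the carrier's -x over the row; grows counter-clockwise from above; 1.45 = stop, aside, pointing nearly to the carrier's -y. Turns easily, stays where left; teeth bar the way at 0.1-0.6 and 0.85-1.35 rad unless both tabs are pinched in 5 mm or more. Let go below 0.1 or above 1.35 the tabs spring out and lock it
- head (a point): where to pinch: on the post's axis midway between the orange tabs, 190 mm above the bench; bar along its -x, tabs to its +y and -y, turning with the bar. Tabs: upright plates 22 mm wide, 8 mm thick, from 166 to 203 mm high, outer faces 54 mm apart when out, 38 mm fully pinched. Round head under them 60 mm across, top at 165 mm. Bar 20 mm wide, 165 to 175 mm high
- bar_tip (a point): end of the keeper bar, 163 mm from the post's axis, 170 mm above the bench; a black rubber foot under it reaches down to 149 mm (a stack of three courses is 126 mm high)
- tab_a (a joint): how far the orange tab on the head's +y side is pressed in towards the post's axis, m: 0 = out, 0.008 = stop; its spring pushes back with 3 N at first, 8 N at the stop. Below 0.004 it locks the bar.
- tab_b (a joint): how far the orange tab on the head's -y side is pressed in towards the post's axis, m: 0 = out, 0.008 = stop; its spring pushes back with 3 N at first, 8 N at the stop. Below 0.004 it locks the bar.
- tape: bystander: yellow roll of tape lying flat, 90 mm across, 45 mm high; origin under its centre
- meter: bystander: yellow hand meter lying flat, 75 x 140 x 35 mm; origin under its centre
- partsbin: bystander: red open parts bin 90 x 120 x 60 mm; origin under its centre
Things that resemble listed ones, but are neither listed nor needed, are in the scene too. What is shaped like the carton5 but green is not meant. Leave any green look-alike of the carton6 alone.

How it is judged:
On the way, in this order (a step that is already met when the one before it is completed fails the run):
1. the keeper bar is turned fully aside (1.3 rad or more) (value of joint bar above 1.3 rad), for 0.2 s.
2. with the bar still aside, every carton is laid in its course (value of joint bar above 1.25 rad and ((distance between carton1 and low_a below 0.016 m and angle between the x axis of carton1 and the y axis of carrier, either way round below 0.2 rad) or (distance between carton1 and low_b below 0.016 m and angle between the x axis of carton1 and the y axis of carrier, either way round below 0.2 rad) or (distance between carton1 and low_c below 0.016 m and angle between the x axis of carton1 and the y axis of carrier, either way round below 0.2 rad) or (distance between carton1 and mid_a below 0.016 m and angle between the x axis of carton1 and the y axis of carrier, either way round below 0.2 rad) or (distance between carton1 and mid_b below 0.016 m and angle between the x axis of carton1 and the y axis of carrier, either way round below 0.2 rad) or (distance between carton1 and top below 0.016 m and angle between the x axis of carton1 and the y axis of carrier, either way round below 0.2 rad)) and ((distance between carton2 and low_a below 0.016 m and angle between the x axis of carton2 and the y axis of carrier, either way round below 0.2 rad) or (distance between carton2 and low_b below 0.016 m and angle between the x axis of carton2 and the y axis of carrier, either way round below 0.2 rad) or (distance between carton2 and low_c below 0.016 m and angle between the x axis of carton2 and the y axis of carrier, either way round below 0.2 rad) or (distance between carton2 and mid_a below 0.016 m and angle between the x axis of carton2 and the y axis of carrier, either way round below 0.2 rad) or (distance between carton2 and mid_b below 0.016 m and angle between the x axis of carton2 and the y axis of carrier, either way round below 0.2 rad) or (distance between carton2 and top below 0.016 m and angle between the x axis of carton2 and the y axis of carrier, either way round below 0.2 rad)) and ((distance between carton3 and low_a below 0.016 m and angle between the x axis of carton3 and the y axis of carrier, either way round below 0.2 rad) or (distance between carton3 and low_b below 0.016 m and angle between the x axis of carton3 and the y axis of carrier, either way round below 0.2 rad) or (distance between carton3 and low_c below 0.016 m and angle between the x axis of carton3 and the y axis of carrier, either way round below 0.2 rad) or (distance between carton3 and mid_a below 0.016 m and angle between the x axis of carton3 and the y axis of carrier, either way round below 0.2 rad) or (distance between carton3 and mid_b below 0.016 m and angle between the x axis of carton3 and the y axis of carrier, either way round below 0.2 rad) or (distance between carton3 and top below 0.016 m and angle between the x axis of carton3 and the y axis of carrier, either way round below 0.2 rad)) and ((distance between carton4 and low_a below 0.016 m and angle between the x axis of carton4 and the y axis of carrier, either way round below 0.2 rad) or (distance between carton4 and low_b below 0.016 m and angle between the x axis of carton4 and the y axis of carrier, either way round below 0.2 rad) or (distance between carton4 and low_c below 0.016 m and angle between the x axis of carton4 and the y axis of carrier, either way round below 0.2 rad) or (distance between carton4 and mid_a below 0.016 m and angle between the x axis of carton4 and the y axis of carrier, either way round below 0.2 rad) or (distance between carton4 and mid_b below 0.016 m and angle between the x axis of carton4 and the y axis of carrier, either way round below 0.2 rad) or (distance between carton4 and top below 0.016 m and angle between the x axis of carton4 and the y axis of carrier, either way round below 0.2 rad)) and ((distance between carton5 and low_a below 0.016 m and angle between the x axis of carton5 and the y axis of carrier, either way round below 0.2 rad) or (distance between carton5 and low_b below 0.016 m and angle between the x axis of carton5 and the y axis of carrier, either way round below 0.2 rad) or (distance between carton5 and low_c below 0.016 m and angle between the x axis of carton5 and the y axis of carrier, either way round below 0.2 rad) or (distance between carton5 and mid_a below 0.016 m and angle between the x axis of carton5 and the y axis of carrier, either way round below 0.2 rad) or (distance between carton5 and mid_b below 0.016 m and angle between the x axis of carton5 and the y axis of carrier, either way round below 0.2 rad) or (distance between carton5 and top below 0.016 m and angle between the x axis of carton5 and the y axis of carrier, either way round below 0.2 rad)) and ((distance between carton6 and low_a below 0.016 m and angle between the x axis of carton6 and the y axis of carrier, either way round below 0.2 rad) or (distance between carton6 and low_b below 0.016 m and angle between the x axis of carton6 and the y axis of carrier, either way round below 0.2 rad) or (distance between carton6 and low_c below 0.016 m and angle between the x axis of carton6 and the y axis of carrier, either way round below 0.2 rad) or (distance between carton6 and mid_a below 0.016 m and angle between the x axis of carton6 and the y axis of carrier, either way round below 0.2 rad) or (distance between carton6 and mid_b below 0.016 m and angle between the x axis of carton6 and the y axis of carrier, either way round below 0.2 rad) or (distance between carton6 and top below 0.016 m and angle between the x axis of carton6 and the y axis of carrier, either way round below 0.2 rad)) and linear speed of each of carton1, carton2, carton3, carton4, carton5, carton6 below 0.02 m/s), for 0.2 s.
3. the bar is back home and both tabs are out (value of joint bar below 0.12 rad and value of joint each of tab_a, tab_b below 0.002 m), for 0.2 s.
At the end, for the whole second after the job is handed in: Every carton present lies at rest with its centre within 16 mm of one of the six laid-carton points and its length within 0.2 rad of the row; the bar is home (below 0.12 rad) and both tabs are out (within 2 mm) (all of step 3 and ((distance between carton1 and low_a below 0.016 m and angle between the x axis of carton1 and the y axis of carrier, either way round below 0.2 rad) or (distance between carton1 and low_b below 0.016 m and angle between the x axis of carton1 and the y axis of carrier, either way round below 0.2 rad) or (distance between carton1 and low_c below 0.016 m and angle between the x axis of carton1 and the y axis of carrier, either way round below 0.2 rad) or (distance between carton1 and mid_a below 0.016 m and angle between the x axis of carton1 and the y axis of carrier, either way round below 0.2 rad) or (distance between carton1 and mid_b below 0.016 m and angle between the x axis of carton1 and the y axis of carrier, either way round below 0.2 rad) or (distance between carton1 and top below 0.016 m and angle between the x axis of carton1 and the y axis of carrier, either way round below 0.2 rad)) and ((distance between carton2 and low_a below 0.016 m and angle between the x axis of carton2 and the y axis of carrier, either way round below 0.2 rad) or (distance between carton2 and low_b below 0.016 m and angle between the x axis of carton2 and the y axis of carrier, either way round below 0.2 rad) or (distance between carton2 and low_c below 0.016 m and angle between the x axis of carton2 and the y axis of carrier, either way round below 0.2 rad) or (distance between carton2 and mid_a below 0.016 m and angle between the x axis of carton2 and the y axis of carrier, either way round below 0.2 rad) or (distance between carton2 and mid_b below 0.016 m and angle between the x axis of carton2 and the y axis of carrier, either way round below 0.2 rad) or (distance between carton2 and top below 0.016 m and angle between the x axis of carton2 and the y axis of carrier, either way round below 0.2 rad)) and ((distance between carton3 and low_a below 0.016 m and angle between the x axis of carton3 and the y axis of carrier, either way round below 0.2 rad) or (distance between carton3 and low_b below 0.016 m and angle between the x axis of carton3 and the y axis of carrier, either way round below 0.2 rad) or (distance between carton3 and low_c below 0.016 m and angle between the x axis of carton3 and the y axis of carrier, either way round below 0.2 rad) or (distance between carton3 and mid_a below 0.016 m and angle between the x axis of carton3 and the y axis of carrier, either way round below 0.2 rad) or (distance between carton3 and mid_b below 0.016 m and angle between the x axis of carton3 and the y axis of carrier, either way round below 0.2 rad) or (distance between carton3 and top below 0.016 m and angle between the x axis of carton3 and the y axis of carrier, either way round below 0.2 rad)) and ((distance between carton4 and low_a below 0.016 m and angle between the x axis of carton4 and the y axis of carrier, either way round below 0.2 rad) or (distance between carton4 and low_b below 0.016 m and angle between the x axis of carton4 and the y axis of carrier, either way round below 0.2 rad) or (distance between carton4 and low_c below 0.016 m and angle between the x axis of carton4 and the y axis of carrier, either way round below 0.2 rad) or (distance between carton4 and mid_a below 0.016 m and angle between the x axis of carton4 and the y axis of carrier, either way round below 0.2 rad) or (distance between carton4 and mid_b below 0.016 m and angle between the x axis of carton4 and the y axis of carrier, either way round below 0.2 rad) or (distance between carton4 and top below 0.016 m and angle between the x axis of carton4 and the y axis of carrier, either way round below 0.2 rad)) and ((distance between carton5 and low_a below 0.016 m and angle between the x axis of carton5 and the y axis of carrier, either way round below 0.2 rad) or (distance between carton5 and low_b below 0.016 m and angle between the x axis of carton5 and the y axis of carrier, either way round below 0.2 rad) or (distance between carton5 and low_c below 0.016 m and angle between the x axis of carton5 and the y axis of carrier, either way round below 0.2 rad) or (distance between carton5 and mid_a below 0.016 m and angle between the x axis of carton5 and the y axis of carrier, either way round below 0.2 rad) or (distance between carton5 and mid_b below 0.016 m and angle between the x axis of carton5 and the y axis of carrier, either way round below 0.2 rad) or (distance between carton5 and top below 0.016 m and angle between the x axis of carton5 and the y axis of carrier, either way round below 0.2 rad)) and ((distance between carton6 and low_a below 0.016 m and angle between the x axis of carton6 and the y axis of carrier, either way round below 0.2 rad) or (distance between carton6 and low_b below 0.016 m and angle between the x axis of carton6 and the y axis of carrier, either way round below 0.2 rad) or (distance between carton6 and low_c below 0.016 m and angle between the x axis of carton6 and the y axis of carrier, either way round below 0.2 rad) or (distance between carton6 and mid_a below 0.016 m and angle between the x axis of carton6 and the y axis of carrier, either way round below 0.2 rad) or (distance between carton6 and mid_b below 0.016 m and angle between the x axis of carton6 and the y axis of carrier, either way round below 0.2 rad) or (distance between carton6 and top below 0.016 m and angle between the x axis of carton6 and the y axis of carrier, either way round below 0.2 rad)) and linear speed of each of carton1, carton2, carton3, carton4, carton5, carton6 below 0.02 m/s); the robot touches nothing.
It fails at once if the tape, the meter or the parts bin is shifted by more than 30 mm (distance of any of tape, meter, partsbin from where it was at the start of the episode above 0.03 m).
Of carton1, carton2, carton3, carton4, carton5, carton6 only 4 to 6 are there at a start; the rules pass over those that are not, and their reading is None.
At some moment in a run one of carton1, carton2, carton3, carton4, carton5, carton6 may be knocked a few centimetres aside while the robot is not near it.
Once in a run the grip may slacken for a moment while it holds something.
It also fails if it takes over 210 s, if anything falls off the work surface, if the arm or the gripper's body presses on something with over 40 N, if the wrist force passes 120 N, or if a joint passes its speed limit or range.

## Working session

There is one attempt and no reset: what is moved stays moved. The work goes in short steps, Python scripts to look and compute and a tool call to move; the robot and the scene stay as the last step left them, time stands still between calls to the robot, and variables do not carry over. Pictures are saved under pics/ and viewed, about 12 in all and at most 16, crops included, and the job is handed in when it is done.

Besides the shell and the picture viewer there is one more tool, called by a JSON object that holds its "method" and its "body", one argument or row to a line. play_rows: Moves the arm, as the interface text tells. Its arguments: {"type":"object","properties":{"increments":{"type":"array"}},"required":["increments"]}

```bash
ls; mkdir -p pics
cat > h.py <<'E'
import numpy as np, cv2
from scipy.spatial.transform import Rotation as R
from plant import manip as m
def look(cam,qs,show=None,tip=True):
    T=np.array(m.get_calibration(cam)["T"]); im=m.grab_frame(cam)
    if show: cv2.imwrite(show,im)
    out={}
    for q in qs:
        f=m.tip_of if tip else m.boxes_of
        out[q]=[(np.round((T@np.r_[d["xyz"],1])[:3],4),round(d["p"],2)) for d in f(q,cam)]
    return im,out
def proj(cam,P):
    c=m.get_calibration(cam); p=np.linalg.inv(np.array(c["T"]))@np.r_[P,1]
    return (c["fx"]*p[0]/p[2]+c["cx"],c["fy"]*p[1]/p[2]+c["cy"])
E
python3 - <<'E'
from h import *
s=m.state(); print(s)
for c in("scene","side","wrist"):
    im,o=look(c,["carton1","carrier","head","bar_tip","tape","meter","partsbin"],f"pics/{c}0.png")
    print(c,np.round(m.get_calibration(c)["T"],3).tolist())
    for q in o:
        print(q,[(list(x),p,np.round(proj(c,x)).tolist()) for x,p in o[q]])
a=cv2.imread("pics/scene0.png");b=cv2.imread("pics/side0.png")
cv2.imwrite("pics/both.png",np.vstack([a,b])[:, :][:840])
E
```

```text
pics
{'time': 0.0, 'joint_pos': array([ 1.01399758e+00,  5.33378645e-02,  1.61428916e+00,  3.09011865e-05,
        1.47601085e+00, -1.18990467e-01]), 'joint_vel': array([-1.17662891e-03, -6.44358617e-04, -1.42586895e-03,  7.71878331e-06,
       -4.45884096e-03,  1.18360589e-04]), 'joint_efforts': array([-2.47220305e-04, -3.93699038e+01, -3.70168269e+01, -1.46591028e-04,
        7.42087956e-03,  8.40321434e-06]), 'tool_pos': array([0.26481903, 0.56582402, 0.40347733]), 'tool_rot': array([-3.53507156e-04,  2.17161375e-01,  9.76135181e-01, -9.59688765e-04]), 'contact_force': array([-0.43166411,  0.4754227 , -0.79656929]), 'ft_torque': array([ 0.03083004,  0.0468745 , -0.00793592]), 'gripper_width': 1.0013272291762176}
scene [[0.112, 0.589, -0.801, 1.446], [0.994, -0.079, 0.081, -0.156], [-0.015, -0.804, -0.594, 0.853], [0.0, 0.0, 0.0, 1.0]]
carton1 [([np.float64(0.446), np.float64(0.0842), np.float64(0.0225)], 0.89, [324.0, 232.0]), ([np.float64(0.581), np.float64(0.3506), np.float64(0.0233)], 0.84, [419.0, 252.0]), ([np.float64(0.4366), np.float64(0.3591), np.float64(0.02)], 0.72, [404
[... 2649 characters left out ...]
89), np.float64(0.214), np.float64(0.0223)], 0.18, [266.0, 185.0])]
meter [([np.float64(0.7573), np.float64(0.1278), np.float64(-0.0023)], 0.91, [325.0, 191.0]), ([np.float64(0.4765), np.float64(-0.2168), np.float64(0.0666)], 0.18, [293.0, 270.0])]
partsbin [([np.float64(0.6448), np.float64(-0.4073), np.float64(-0.0006)], 0.92, [388.0, 322.0])]
wrist [[0.423, 0.869, 0.257, 0.2], [0.906, -0.406, -0.12, 0.597], [0.0, 0.284, -0.959, 0.373], [0.0, 0.0, 0.0, 1.0]]
carton1 [([np.float64(0.4537), np.float64(0.223), np.float64(0.022)], 0.97, [102.0, 410.0]), ([np.float64(0.2853), np.float64(0.2306), np.float64(0.0172)], 0.59, [33.0, 308.0])]
carrier []
head []
bar_tip []
tape []
meter []
partsbin []
```

Run:
```python
import cv2,numpy as np
a=cv2.imread("pics/scene0.png")[150:350,110:510];b=cv2.imread("pics/side0.png")[110:410,120:520]
cv2.imwrite("pics/v1.png",np.vstack([cv2.resize(a,(600,300),interpolation=2),cv2.resize(b,(400,300),interpolation=2).repeat(1,0) if 0 else cv2.copyMakeBorder(b,0,0,0,200,0)]))
```

```text
(no output)
```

View pics/v1.png

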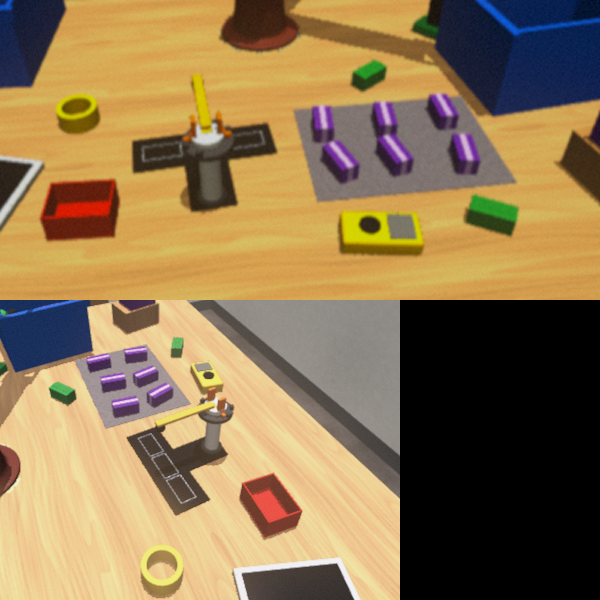

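```bash
cat >> h.py <<'E'
def psi_of(Rm): return np.arctan2(Rm[1,1],Rm[0,1])
def cur():
    s=m.state(); q=s["tool_rot"]; Rm=R.from_quat([q[1],q[2],q[3],q[0]]).as_matrix()
    return s["tool_pos"],Rm,s
def plan(*wps,start=None):
    """wps: (x,y,z,psi) TCP targets; prints one line per 5-row call: final offset mm, twist"""
    if start is None:
        p,Rm,s=cur(); ps=psi_of(Rm)
    else: p,ps=np.array(start[:3]),start[3]
    for w in wps:
        t=np.array(w[:3]);d=t-p;dp=ps-w[3]
        n=max(1,int(np.ceil(max(np.linalg.norm(d)/.195,abs(dp)/.6))))
        for i in range(n):
            c,sn=np.cos(ps),np.sin(ps); y=np.array([c,sn,0]);x=np.array([-sn,c,0]); x=np.cross(y,[0,0,-1])
            st=d/n
            print([int(round(1000*v)) for v in (st@x,st@y,-st[2])],round(dp/n,3))
            ps-=dp/n; p=p+st
        print("--",np.round(w,3).tolist())
def st():
    p,Rm,s=cur(); print("t%.2f"%s["time"],np.round(p,4),"psi %.3f"%psi_of(Rm),"down",np.round(Rm[:,2],3),"F",np.round(s["contact_force"],1),"g %.3f"%s["gripper_width"])
E
python3 -c "
from h import *
st();plan((.62,-.165,.43,-1.51))"
```

```text
t1.20 [0.2649 0.566  0.4047] psi 1.133 down [-0.  0. -1.] F [-0.2 -0.5 -0.3] g 0.999
[-126, -102, -5] 0.529
[-161, -25, -5] 0.529
[-151, 60, -5] 0.529
[-100, 128, -5] 0.529
[-22, 161, -5] 0.529
-- [0.62, -0.165, 0.43, -1.51]
```

{"method": "play_rows", "body": {
  "increments": [
    {"offset":[-126,-102,-5],"twist":0.529,"grip":1},
    {"offset":[-126,-102,-5],"twist":0.529,"grip":1},
    {"offset":[-126,-102,-5],"twist":0.529,"grip":1},
    {"offset":[-126,-102,-5],"twist":0.529,"grip":1},
    {"offset":[-126,-102,-5],"twist":0.529,"grip":1}
  ]
}}

```text
time: 1.62
tool_pos: [0.3379, 0.4163, 0.4101]
tool_rot: [0.001, 0.469, 0.883, -0.0]
contact_force: [0.8, -0.2, -0.5]
gripper_width: 1.004
```

{"method": "play_rows", "body": {
  "increments": [
    {"offset":[-161,-25,-5],"twist":0.529,"grip":1},
    {"offset":[-161,-25,-5],"twist":0.529,"grip":1},
    {"offset":[-161,-25,-5],"twist":0.529,"grip":1},
    {"offset":[-161,-25,-5],"twist":0.529,"grip":1},
    {"offset":[-161,-25,-5],"twist":0.529,"grip":1}
  ]
}}

```text
time: 2.03
tool_pos: [0.4088, 0.2691, 0.4153]
tool_rot: [0.001, 0.684, 0.729, 0.0]
contact_force: [0.8, 1.0, 0.5]
gripper_width: 1.006
```

{"method": "play_rows", "body": {
  "increments": [
    {"offset":[-151,60,-5],"twist":0.529,"grip":1},
    {"offset":[-151,60,-5],"twist":0.529,"grip":1},
    {"offset":[-151,60,-5],"twist":0.529,"grip":1},
    {"offset":[-151,60,-5],"twist":0.529,"grip":1},
    {"offset":[-151,60,-5],"twist":0.529,"grip":1}
  ]
}}

```text
time: 2.45
tool_pos: [0.4798, 0.1228, 0.4203]
tool_rot: [0.002, 0.851, 0.525, 0.0]
contact_force: [-1.0, 0.2, -1.0]
gripper_width: 1.004
```

{"method": "play_rows", "body": {
  "increments": [
    {"offset":[-100,128,-5],"twist":0.529,"grip":1},
    {"offset":[-100,128,-5],"twist":0.529,"grip":1},
    {"offset":[-100,128,-5],"twist":0.529,"grip":1},
    {"offset":[-100,128,-5],"twist":0.529,"grip":1},
    {"offset":[-100,128,-5],"twist":0.529,"grip":1}
  ]
}}

```text
time: 2.87
tool_pos: [0.5507, -0.0235, 0.425]
tool_rot: [0.001, 0.959, 0.285, 0.0]
contact_force: [0.1, -0.8, 0.4]
gripper_width: 1.001
```

{"method": "play_rows", "body": {
  "increments": [
    {"offset":[-22,161,-5],"twist":0.529,"grip":1},
    {"offset":[-22,161,-5],"twist":0.529,"grip":1},
    {"offset":[-22,161,-5],"twist":0.529,"grip":1},
    {"offset":[-22,161,-5],"twist":0.529,"grip":1},
    {"offset":[-22,161,-5],"twist":0.529,"grip":1}
  ]
}}

```text
time: 3.28
tool_pos: [0.6214, -0.1702, 0.4291]
tool_rot: [0.001, 1.0, 0.024, 0.0]
contact_force: [-1.3, 1.6, 1.1]
gripper_width: 0.998
```

Run:
```python
from h import *
st()
im,o=look("wrist",["head","bar_tip","carrier","low_a","low_b","low_c"],"pics/w1.png")
for q in o: print(q,[(list(map(float,x)),p,np.round(proj("wrist",x)).tolist()) for x,p in o[q]])
_,o=look("side",["low_a","low_b","low_c"])
for q in o: print(q,[(list(map(float,x)),p) for x,p in o[q]])
st()
```

```text
t3.28 [ 0.6214 -0.1702  0.4291] psi -1.522 down [ 0.    -0.002 -1.   ] F [-1.3  1.6  1.1] g 0.998
head [([0.6191, -0.1635, 0.1875], 0.62, [274.0, 224.0])]
bar_tip [([0.4647, -0.1737, 0.0006], 0.52, [274.0, 287.0])]
carrier [([0.4678, -0.1739, 0.0036], 0.57, [274.0, 286.0])]
low_a [([0.4639, -0.0831, 0.0254], 0.93, [203.0, 294.0]), ([0.4789, -0.2635, 0.0214], 0.86, [345.0, 290.0]), ([0.467, -0.1736, 0.0268], 0.69, [274.0, 296.0]), ([0.4498, 0.0854, 0.0165], 0.54, [75.0, 293.0])]
low_b [([0.4639, -0.0831, 0.0254], 0.93, [203.0, 294.0]), ([0.4789, -0.2635, 0.0214], 0.86, [345.0, 290.0]), ([0.467, -0.1736, 0.0268], 0.69, [274.0, 296.0]), ([0.4498, 0.0854, 0.0165], 0.54, [75.0, 293.0])]
low_c [([0.4639, -0.0831, 0.0254], 0.93, [203.0, 294.0]), ([0.4789, -0.2635, 0.0214], 0.86, [345.0, 290.0]), ([0.467, -0.1736, 0.0268], 0.69, [274.0, 296.0]), ([0.4498, 0.0854, 0.0165], 0.54, [75.0, 293.0])]
low_a [([0.4691, -0.1766, 0.0273], 0.93), ([0.4775, -0.2609, 0.0246], 0.85), ([0.4621, -0.0851, 0.0265], 0.61), ([0.5812, 0.3558, 0.0234], 0.37)]
low_b [([0.4691, -0.1766, 0.0273], 0.93), ([0.4775, -0.2609, 0.0246], 0.85), ([0.4621, -0.0851, 0.0265], 0.61), ([0.5812, 0.3558, 0.0234], 0.37)]
low_c [([0.4691, -0.1766, 0.0273], 0.93), ([0.4775, -0.2609, 0.0246], 0.85), ([0.4621, -0.0851, 0.0265], 0.61), ([0.5812, 0.3558, 0.0234], 0.37)]
t3.83 [ 0.6198 -0.164   0.43  ] psi -1.511 down [ 0. -0. -1.] F [-0.3 -0.1  0.3] g 0.998
```

View pics/w1.png

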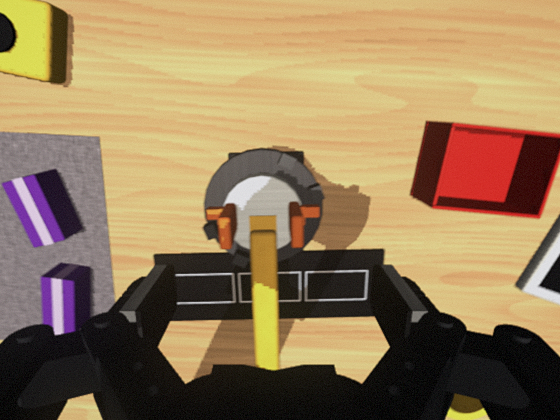

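```bash
python3 -c "
from h import *
plan((.618,-.163,.342,-1.488))"
```

```text
[-2, -1, 88] -0.023
-- [0.618, -0.163, 0.342, -1.488]
```

{"method": "play_rows", "body": {
  "increments": [
    {"offset":[-2,-1,30],"twist":-0.023,"grip":1},
    {"offset":[-2,-1,60],"twist":-0.023,"grip":1},
    {"offset":[-2,-1,88],"twist":-0.023,"grip":1},
    {"offset":[-2,-1,88],"twist":-0.023,"grip":1},
    {"offset":[-2,-1,88],"twist":-0.023,"grip":1}
  ]
}}

```text
time: 4.25
tool_pos: [0.6174, -0.1634, 0.3399]
tool_rot: [-0.001, 0.999, 0.041, -0.002]
contact_force: [0.8, 0.9, 0.8]
gripper_width: 1.003
```

{"method": "play_rows", "body": {
  "increments": [
    {"offset":[0,0,0],"twist":0,"grip":0.5},
    {"offset":[0,0,0],"twist":0,"grip":0},
    {"offset":[0,0,0],"twist":0,"grip":0},
    {"offset":[0,0,0],"twist":0,"grip":0},
    {"offset":[0,0,0],"twist":0,"grip":0}
  ]
}}

```text
time: 4.67
tool_pos: [0.6188, -0.1637, 0.3472]
tool_rot: [0.0, 0.999, 0.041, 0.002]
contact_force: [-4.8, 4.4, 14.4]
gripper_width: 0.394
```

{"method": "play_rows", "body": {
  "increments": [
    {"offset":[0,0,0],"twist":0,"grip":0},
    {"offset":[0,0,0],"twist":0,"grip":0},
    {"offset":[0,0,0],"twist":0,"grip":0},
    {"offset":[0,0,0],"twist":0,"grip":0},
    {"offset":[0,0,0],"twist":0,"grip":0}
  ]
}}

```text
time: 5.08
tool_pos: [0.6187, -0.1636, 0.3473]
tool_rot: [0.0, 0.999, 0.041, 0.002]
contact_force: [-4.9, 3.2, 11.6]
gripper_width: 0.391
```

```bash
python3 -c "
from h import *
st();print(m.state()['ft_torque'])"
```

```text
t5.08 [ 0.6187 -0.1636  0.3473] psi -1.489 down [ 0.005 -0.001 -1.   ] F [-4.9  3.2 11.6] g 0.391
[ 0.65891623  0.71421242 -0.06133425]
```

{"method": "play_rows", "body": {
  "increments": [
    {"offset":[0,0,-4],"twist":0,"grip":0},
    {"offset":[0,0,-4],"twist":-0.1,"grip":0},
    {"offset":[0,0,-4],"twist":-0.2,"grip":0},
    {"offset":[0,0,-4],"twist":-0.3,"grip":0},
    {"offset":[0,0,-4],"twist":-0.4,"grip":0}
  ]
}}

```text
time: 5.5
tool_pos: [0.6187, -0.1637, 0.3475]
tool_rot: [0.001, 0.971, 0.241, 0.002]
contact_force: [2.3, 1.0, 0.1]
gripper_width: 0.389
```

{"method": "play_rows", "body": {
  "increments": [
    {"offset":[0,0,0],"twist":-0.1,"grip":0},
    {"offset":[0,0,0],"twist":-0.2,"grip":0},
    {"offset":[0,0,0],"twist":-0.3,"grip":0},
    {"offset":[0,0,0],"twist":-0.4,"grip":0},
    {"offset":[0,0,0],"twist":-0.5,"grip":0}
  ]
}}

```text
time: 5.92
tool_pos: [0.6187, -0.1638, 0.3475]
tool_rot: [0.001, 0.881, 0.473, 0.002]
contact_force: [2.9, 1.3, 0.9]
gripper_width: 0.39
```

{"method": "play_rows", "body": {
  "increments": [
    {"offset":[0,0,0],"twist":-0.1,"grip":0},
    {"offset":[0,0,0],"twist":-0.2,"grip":0},
    {"offset":[0,0,0],"twist":-0.3,"grip":0},
    {"offset":[0,0,0],"twist":-0.4,"grip":0},
    {"offset":[0,0,0],"twist":-0.5,"grip":0}
  ]
}}

```text
time: 6.33
tool_pos: [0.6188, -0.1638, 0.3475]
tool_rot: [0.002, 0.736, 0.677, 0.002]
contact_force: [3.3, 0.7, 0.7]
gripper_width: 0.388
```

{"method": "play_rows", "body": {
  "increments": [
    {"offset":[0,0,0],"twist":-0.05,"grip":0},
    {"offset":[0,0,0],"twist":-0.05,"grip":0},
    {"offset":[0,0,0],"twist":-0.05,"grip":0}
  ]
}}

```text
time: 6.58
tool_pos: [0.6188, -0.1638, 0.3475]
tool_rot: [0.002, 0.721, 0.693, 0.002]
contact_force: [4.1, 1.7, 1.5]
gripper_width: 0.389
```

Run:
```python
from h import *
st();print(m.state()['ft_torque'])
im,o=look("side",["head","bar_tip"],"pics/s2.png")
for q in o: print(q,[(list(map(float,x)),p) for x,p in o[q]])
im2,o=look("scene",["bar_tip"],"pics/c2.png")
for q in o: print(q,[(list(map(float,x)),p) for x,p in o[q]])
cv2.imwrite("pics/v3.png",np.hstack([cv2.resize(im[150:350,200:400],(400,400)),cv2.resize(im2[150:350,150:350],(400,400))]))
```

```text
t6.58 [ 0.6188 -0.1638  0.3475] psi -0.040 down [ 0.005 -0.    -1.   ] F [4.1 1.7 1.5] g 0.389
[ 0.38431354 -0.83387812 -0.06256901]
head [([0.6164, -0.1637, 0.1894], 0.76)]
bar_tip [([0.6149, -0.3252, 0.1722], 0.96)]
bar_tip [([0.6115, -0.3268, 0.1712], 0.83)]
```

View pics/v3.png

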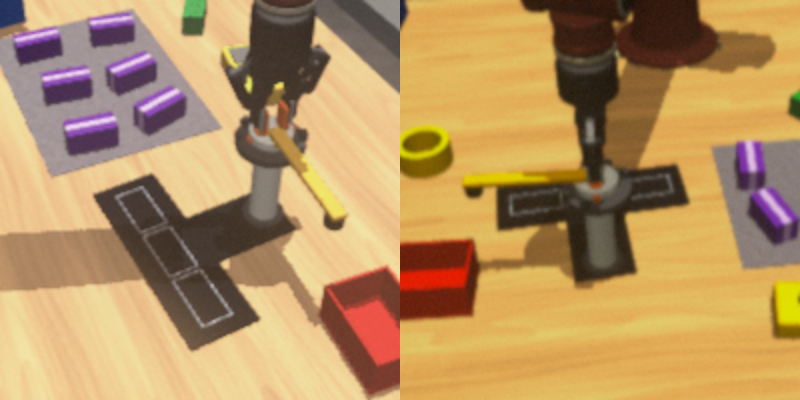

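```bash
python3 -c "
from h import *
plan((.6187,-.1638,.44,-.04),(.51,.09,.55,0))"
```

```text
[0, 0, -93] -0.0
-- [0.619, -0.164, 0.44, -0.04]
[125, -59, -55] -0.02
[126, -57, -55] -0.02
-- [0.51, 0.09, 0.55, 0.0]
```

{"method": "play_rows", "body": {
  "increments": [
    {"offset":[0,0,0],"twist":0,"grip":0.6},
    {"offset":[0,0,0],"twist":0,"grip":1},
    {"offset":[0,0,0],"twist":0,"grip":1},
    {"offset":[0,0,0],"twist":0,"grip":1},
    {"offset":[0,0,0],"twist":0,"grip":1}
  ]
}}

```text
time: 7.25
tool_pos: [0.6178, -0.164, 0.3462]
tool_rot: [0.0, 0.721, 0.693, -0.0]
contact_force: [-0.3, -0.3, -0.3]
gripper_width: 0.998
```

{"method": "play_rows", "body": {
  "increments": [
    {"offset":[0,0,-20],"twist":0,"grip":1},
    {"offset":[0,0,-50],"twist":0,"grip":1},
    {"offset":[0,0,-93],"twist":0,"grip":1},
    {"offset":[0,0,-93],"twist":0,"grip":1},
    {"offset":[0,0,-93],"twist":0,"grip":1}
  ]
}}

```text
time: 7.67
tool_pos: [0.6183, -0.1641, 0.4442]
tool_rot: [0.004, 0.721, 0.693, 0.002]
contact_force: [0.0, -0.1, 0.3]
gripper_width: 0.999
```

{"method": "play_rows", "body": {
  "increments": [
    {"offset":[125,-59,-55],"twist":-0.02,"grip":1},
    {"offset":[125,-59,-55],"twist":-0.02,"grip":1},
    {"offset":[125,-59,-55],"twist":-0.02,"grip":1},
    {"offset":[125,-59,-55],"twist":-0.02,"grip":1},
    {"offset":[125,-59,-55],"twist":-0.02,"grip":1}
  ]
}}

```text
time: 8.08
tool_pos: [0.5626, -0.0335, 0.4961]
tool_rot: [0.001, 0.712, 0.702, 0.001]
contact_force: [0.8, -0.8, 0.6]
gripper_width: 0.999
```

{"method": "play_rows", "body": {
  "increments": [
    {"offset":[126,-57,-55],"twist":-0.02,"grip":1},
    {"offset":[126,-57,-55],"twist":-0.02,"grip":1},
    {"offset":[126,-57,-55],"twist":-0.02,"grip":1},
    {"offset":[126,-57,-55],"twist":-0.02,"grip":1},
    {"offset":[126,-57,-55],"twist":-0.02,"grip":1}
  ]
}}

```text
time: 8.5
tool_pos: [0.5081, 0.0929, 0.5507]
tool_rot: [0.001, 0.705, 0.709, 0.001]
contact_force: [0.2, -0.3, 0.7]
gripper_width: 1.003
```

Run:
```python
from h import *
im,o=look("side",["bar_tip"]);print(o)
st()
im,o=look("wrist",["carton1"],"pics/w4.png")
for q in o: print(q,[(list(map(float,x)),p,np.round(proj("wrist",x)).tolist()) for x,p in o[q]])
st()
```

```text
{'bar_tip': [(array([ 0.6146, -0.3231,  0.168 ]), 0.83)]}
t8.60 [0.5094 0.0904 0.5479] psi 0.002 down [-0.001 -0.001 -1.   ] F [-0.1 -1.1 -1. ] g 1.001
carton1 [([0.4482, 0.0833, 0.0169], 0.96, [233.0, 165.0]), ([0.5717, 0.0991, 0.0204], 0.87, [315.0, 155.0]), ([0.4541, 0.2264, 0.0196], 0.65, [234.0, 62.0]), ([0.5658, 0.2107, 0.013], 0.62, [313.0, 75.0]), ([0.2826, 0.2316, 0.0161], 0.62, [110.0, 59.0]), ([0.4625, -0.0804, 0.027], 0.57, [245.0, 267.0]), ([0.7556, 0.1267, -0.0015], 0.3, [435.0, 135.0])]
t8.70 [0.5098 0.0894 0.5468] psi -0.000 down [-0.003 -0.001 -1.   ] F [ 0.3 -0.  -0.7] g 0.999
```

View pics/w4.png

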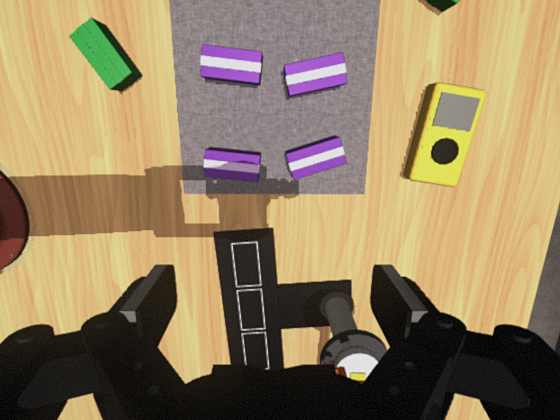

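```bash
cat >> h.py <<'E'
from scipy.optimize import minimize
def fit(im,cal,x0,y0,z=.02,phi0=None,hs=(.04,.02,.02),r=.075):
    """fit carton pose (x,y,phi) near x0,y0 by silhouette IoU"""
    Ti=np.linalg.inv(np.array(cal["T"]))
    def pj(P):
        p=(Ti[:3,:3]@np.array(P).T+Ti[:3,3:]); return np.stack([cal["fx"]*p[0]/p[2]+cal["cx"],cal["fy"]*p[1]/p[2]+cal["cy"]],1)
    hsv=cv2.cvtColor(im,cv2.COLOR_BGR2HSV)
    mk=cv2.inRange(hsv,(125,90,25),(160,255,255))
    circ=np.zeros_like(mk); a=np.linspace(0,6.28,30)
    cv2.fillConvexPoly(circ,pj([[x0+r*np.cos(t),y0+r*np.sin(t),z] for t in a]).astype(np.int32),255)
    mk=cv2.morphologyEx(mk&circ,cv2.MORPH_OPEN,np.ones((2,2)))
    n,lab,stt,_=cv2.connectedComponentsWithStats(cv2.dilate(mk,np.ones((9,9))))
    if n<2: return None
    k=1+np.argmax(stt[1:,4]); pts=np.argwhere((lab==k)&(mk>0))[:,::-1]
    S=4; tgt=np.zeros((im.shape[0]*2,im.shape[1]*2),np.uint8)
    cv2.fillConvexPoly(tgt,cv2.convexHull(pts.astype(np.int32)*2+1),1)
    def cost(v):
        c,s=np.cos(v[2]),np.sin(v[2])
        C=[[v[0]+c*i*hs[0]-s*j*hs[1],v[1]+s*i*hs[0]+c*j*hs[1],z+k*hs[2]] for i in(1,-1) for j in(1,-1) for k in(1,-1)]
        b=np.zeros_like(tgt); h=cv2.convexHull((pj(C)*2+.5).astype(np.float32))
        cv2.fillConvexPoly(b,(h*16).astype(np.int32),1,shift=4)
        return 1-(b&tgt).sum()/max(1,(b|tgt).sum())
    best=None
    for f in ([phi0] if phi0 is not None else np.arange(0,np.pi,.4)):
        o=minimize(cost,[x0,y0,f],method="Nelder-Mead",options=dict(initial_simplex=[[x0,y0,f],[x0+.01,y0,f],[x0,y0+.01,f],[x0,y0,f+.3]],xatol=2e-4,fatol=1e-4))
        if best is None or o.fun<best.fun: best=o
    x,y,f=best.x; f=(f+np.pi/2)%np.pi-np.pi/2
    return round(x,4),round(y,4),round(f,3),round(1-best.fun,2)
E
python3 - <<'E'
from h import *
im=cv2.imread("pics/w4.png");c=m.get_calibration("wrist")
for p in [(.448,.083),(.572,.099),(.454,.226),(.566,.211)]: print(fit(im,c,*p))
plan((.449,.084,.36,-1.6))
E
```

```text
(np.float64(0.4497), np.float64(0.0836), np.float64(-0.059), np.float64(0.92))
(np.float64(0.5721), np.float64(0.0942), np.float64(0.304), np.float64(0.95))
(np.float64(0.4509), np.float64(0.1965), np.float64(-0.171), np.float64(0.36))
(np.float64(0.5672), np.float64(0.2081), np.float64(0.203), np.float64(0.96))
[-2, -20, 62] 0.533
[-12, -17, 62] 0.533
[-19, -8, 62] 0.533
-- [0.449, 0.084, 0.36, -1.6]
```

{"method": "play_rows", "body": {
  "increments": [
    {"offset":[-2,-20,70],"twist":0.54,"grip":1},
    {"offset":[-2,-20,70],"twist":0.54,"grip":1},
    {"offset":[-2,-20,70],"twist":0.54,"grip":1},
    {"offset":[-2,-20,70],"twist":0.54,"grip":1},
    {"offset":[-2,-20,70],"twist":0.54,"grip":1}
  ]
}}

```text
time: 9.12
tool_pos: [0.4895, 0.0869, 0.4756]
tool_rot: [-0.001, 0.872, 0.49, -0.002]
contact_force: [0.5, 0.3, -0.1]
gripper_width: 1.001
```

{"method": "play_rows", "body": {
  "increments": [
    {"offset":[-12,-17,70],"twist":0.54,"grip":1},
    {"offset":[-12,-17,70],"twist":0.54,"grip":1},
    {"offset":[-12,-17,70],"twist":0.54,"grip":1},
    {"offset":[-12,-17,70],"twist":0.54,"grip":1},
    {"offset":[-12,-17,70],"twist":0.54,"grip":1}
  ]
}}

```text
time: 9.53
tool_pos: [0.4684, 0.0854, 0.4058]
tool_rot: [-0.0, 0.971, 0.24, -0.002]
contact_force: [-0.1, 0.2, -0.3]
gripper_width: 0.996
```

{"method": "play_rows", "body": {
  "increments": [
    {"offset":[-19,-8,70],"twist":0.54,"grip":1},
    {"offset":[-19,-8,70],"twist":0.54,"grip":1},
    {"offset":[-19,-8,70],"twist":0.54,"grip":1},
    {"offset":[-19,-8,70],"twist":0.54,"grip":1},
    {"offset":[-19,-8,70],"twist":0.54,"grip":1}
  ]
}}

```text
time: 9.95
tool_pos: [0.4476, 0.0835, 0.336]
tool_rot: [0.0, 1.0, -0.028, -0.002]
contact_force: [-0.4, -0.8, 0.1]
gripper_width: 0.997
```

```bash
sed -i 's/np.ones((9,9))/np.ones((17,17))/' h.py
cat >> h.py <<'E'
ROW=np.array([.469,-.1755]); YAW=.083
def place(k,lift=.0):
    """TCP xy for carrier y (m)"""
    return ROW+k*np.array([-np.sin(YAW),np.cos(YAW)])
def near(x,y,name=None,cams=("wrist",)):
    for cam in cams:
        cal=m.get_calibration(cam); im=m.grab_frame(cam)
        if name: cv2.imwrite(f"pics/{name}_{cam}.png",im)
        print(cam,fit(im,cal,x,y))
E
python3 - <<'E'
from h import *
st(); near(.4497,.0836,"n1",("wrist","scene"))
x,y,ps=.4497,.0836,-1.63
px,py=place(-.088); 
plan((x,y,.184,ps)); print()
plan((x,y,.30,ps),(px,py,.32,YAW),(px,py,.192,YAW),start=(x,y,.184,ps))
E
```

```text
t9.95 [0.4476 0.0835 0.336 ] psi -1.626 down [-0.005 -0.001 -1.   ] F [-0.4 -0.8  0.1] g 0.997
wrist (np.float64(0.4466), np.float64(0.0859), np.float64(-0.108), np.float64(0.96))
scene (np.float64(0.4656), np.float64(0.0919), np.float64(-0.075), np.float64(0.87))
[2, 0, 153] 0.009
-- [0.45, 0.084, 0.184, -1.63]

[0, 0, -116] 0.0
-- [0.45, 0.084, 0.3, -1.63]
[16, 115, -7] -0.571
[-49, 105, -7] -0.571
[-98, 62, -7] -0.571
-- [0.476, -0.263, 0.32, 0.083]
[0, 0, 128] -0.0
-- [0.476, -0.263, 0.192, 0.083]
```

View pics/n1_wrist.png

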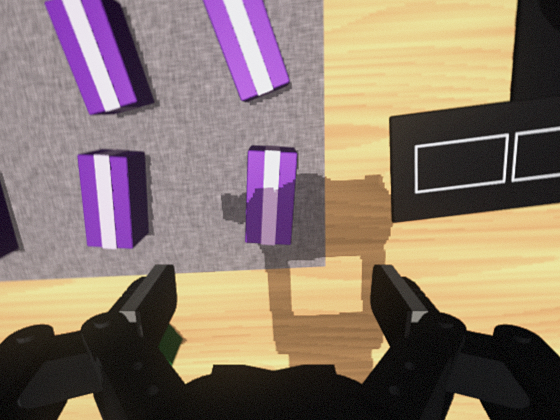

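{"method": "play_rows", "body": {
  "increments": [
    {"offset":[-1,-2,40],"twist":0.02,"grip":1},
    {"offset":[-1,-2,80],"twist":0.02,"grip":1},
    {"offset":[-1,-2,120],"twist":0.02,"grip":1},
    {"offset":[-1,-2,151],"twist":0.02,"grip":1},
    {"offset":[-1,-2,151],"twist":0.02,"grip":1}
  ]
}}

```text
time: 10.47
tool_pos: [0.4431, 0.086, 0.1801]
tool_rot: [0.001, 0.999, -0.034, -0.008]
contact_force: [-0.8, 0.3, -1.0]
gripper_width: 0.998
```

{"method": "play_rows", "body": {
  "increments": [
    {"offset":[0,0,0],"twist":0,"grip":0.5},
    {"offset":[0,0,0],"twist":0,"grip":0},
    {"offset":[0,0,0],"twist":0,"grip":0},
    {"offset":[0,0,0],"twist":0,"grip":0},
    {"offset":[0,0,0],"twist":0,"grip":0}
  ]
}}

```text
time: 10.88
tool_pos: [0.4489, 0.0869, 0.1909]
tool_rot: [-0.0, 0.999, -0.034, 0.003]
contact_force: [0.3, -0.7, 6.5]
gripper_width: 0.455
```

{"method": "play_rows", "body": {
  "increments": [
    {"offset":[0,0,-30],"twist":0,"grip":0},
    {"offset":[0,0,-70],"twist":0,"grip":0},
    {"offset":[0,0,-110],"twist":0,"grip":0},
    {"offset":[0,0,-116],"twist":0,"grip":0},
    {"offset":[0,0,-116],"twist":0,"grip":0}
  ]
}}

```text
time: 11.3
tool_pos: [0.4485, 0.0871, 0.309]
tool_rot: [-0.0, 0.999, -0.034, 0.005]
contact_force: [-0.1, 0.4, -1.5]
gripper_width: 0.455
```

{"method": "play_rows", "body": {
  "increments": [
    {"offset":[16,115,-7],"twist":-0.578,"grip":0},
    {"offset":[16,115,-7],"twist":-0.578,"grip":0},
    {"offset":[16,115,-7],"twist":-0.578,"grip":0},
    {"offset":[16,115,-7],"twist":-0.578,"grip":0},
    {"offset":[16,115,-7],"twist":-0.578,"grip":0}
  ]
}}

```text
time: 11.72
tool_pos: [0.4547, -0.0311, 0.3092]
tool_rot: [-0.0, 0.969, 0.248, -0.001]
contact_force: [-0.2, 0.2, -1.1]
gripper_width: 0.456
```

{"method": "play_rows", "body": {
  "increments": [
    {"offset":[-49,105,-7],"twist":-0.578,"grip":0},
    {"offset":[-49,105,-7],"twist":-0.578,"grip":0},
    {"offset":[-49,105,-7],"twist":-0.578,"grip":0},
    {"offset":[-49,105,-7],"twist":-0.578,"grip":0},
    {"offset":[-49,105,-7],"twist":-0.578,"grip":0}
  ]
}}

```text
time: 12.13
tool_pos: [0.4619, -0.1466, 0.3161]
tool_rot: [-0.001, 0.858, 0.514, -0.001]
contact_force: [-0.7, 0.0, -1.9]
gripper_width: 0.458
```

{"method": "play_rows", "body": {
  "increments": [
    {"offset":[-98,62,-7],"twist":-0.578,"grip":0},
    {"offset":[-98,62,-7],"twist":-0.578,"grip":0},
    {"offset":[-98,62,-7],"twist":-0.578,"grip":0},
    {"offset":[-98,62,-7],"twist":-0.578,"grip":0},
    {"offset":[-98,62,-7],"twist":-0.578,"grip":0}
  ]
}}

```text
time: 12.55
tool_pos: [0.47, -0.2619, 0.3227]
tool_rot: [-0.002, 0.676, 0.737, -0.0]
contact_force: [0.2, 0.3, -1.9]
gripper_width: 0.453
```

Run:
```python
from h import *
st(); near(.476,-.263,"h1",("wrist",))
cal=m.get_calibration("wrist"); p,_,s=cur(); st()
print(fit(cv2.imread("pics/h1_wrist.png"),cal,p[0],p[1],z=p[2]-.161))
px,py=place(-.088); plan((px,py,.192,YAW))
```

```text
t12.55 [ 0.47   -0.2619  0.3227] psi 0.087 down [-0.003  0.002 -1.   ] F [ 0.2  0.3 -1.9] g 0.453
wrist (np.float64(0.4984), np.float64(-0.2887), np.float64(-1.423), np.float64(0.67))
t12.60 [ 0.4699 -0.261   0.3225] psi 0.090 down [-0.003  0.002 -1.   ] F [-0.1 -0.2 -2. ] g 0.460
(np.float64(0.4854), np.float64(-0.2601), np.float64(-1.068), np.float64(0.3))
[-3, 6, 130] 0.007
-- [0.476, -0.263, 0.192, 0.083]
```

View pics/h1_wrist.png

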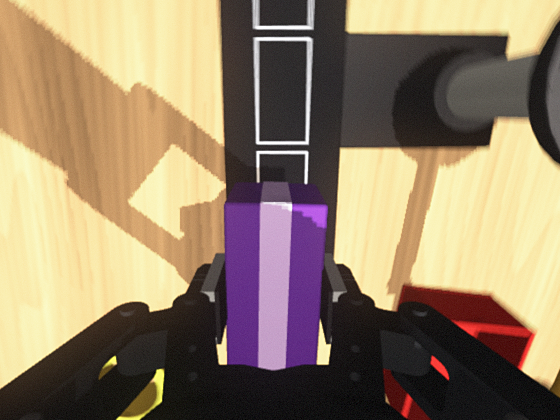

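```bash
cat >> h.py <<'E'
def back(cal,u,v,z):
    T=np.array(cal["T"]); d=T[:3,:3]@np.array([(u-cal["cx"])/cal["fx"],(v-cal["cy"])/cal["fy"],1]); return T[:3,3]+d*(z-T[2,3])/d[2]
E
python3 - <<'E'
from h import *
cal=m.get_calibration("wrist"); p,Rm,s=cur()
pts=[back(cal,u,v,.006) for u,v in [(254,38),(312,38),(310,143),(257,143)]]
print(np.round(pts,4), np.round(np.mean(pts,0),4))
for u,v in [(260,183),(312,183)]:
    w=back(cal,u,v,p[2]-.151); print(np.round((Rm.T@(w-p))*1000,1))
for u,v in [(226,203),(327,203)]:
    w=back(cal,u,v,p[2]-.151); print(np.round((Rm.T@(w-p))*1000,1))
E
```

```text
[[ 0.443  -0.1346  0.006 ]
 [ 0.4881 -0.1306  0.006 ]
 [ 0.4963 -0.2109  0.006 ]
 [ 0.4515 -0.2149  0.006 ]] [ 0.4697 -0.1728  0.006 ]
[ 47.3  -4.6 151.1]
[ 47.4  14.6 151.1]
[ 39.7 -17.4 151.1]
[ 39.7  20.5 151. ]
```

```bash
sed -i 's/^ROW=.*/ROW=np.array([.4693,-.1745]); YAW=.09/' h.py; python3 -c "
from h import *
px,py=place(-.088);plan((px,py,.33,YAW),(.572,.0942,.336,-1.27),start=(px,py,.197,YAW))"
```

```text
[0, 0, -133] 0.0
-- [0.477, -0.262, 0.33, 0.09]
[115, 42, -2] 0.453
[122, -13, -2] 0.453
[104, -65, -2] 0.453
-- [0.572, 0.094, 0.336, -1.27]
```

{"method": "play_rows", "body": {
  "increments": [
    {"offset":[-2,7,40],"twist":0,"grip":0},
    {"offset":[-2,7,80],"twist":0,"grip":0},
    {"offset":[-2,7,110],"twist":0,"grip":0},
    {"offset":[-2,7,125],"twist":0,"grip":0},
    {"offset":[-2,7,125],"twist":0,"grip":0}
  ]
}}

```text
time: 13.02
tool_pos: [0.4766, -0.2606, 0.1968]
tool_rot: [-0.003, 0.677, 0.736, -0.001]
contact_force: [0.7, -0.1, -0.6]
gripper_width: 0.455
```

{"method": "play_rows", "body": {
  "increments": [
    {"offset":[0,0,0],"twist":0,"grip":0},
    {"offset":[0,0,0],"twist":0,"grip":0.5},
    {"offset":[0,0,0],"twist":0,"grip":0.7},
    {"offset":[0,0,0],"twist":0,"grip":1},
    {"offset":[0,0,0],"twist":0,"grip":1}
  ]
}}

```text
time: 13.43
tool_pos: [0.4778, -0.2615, 0.2]
tool_rot: [0.0, 0.677, 0.736, 0.0]
contact_force: [0.6, 0.1, -0.4]
gripper_width: 0.899
```

{"method": "play_rows", "body": {
  "increments": [
    {"offset":[0,0,-41],"twist":0,"grip":1},
    {"offset":[0,0,-82],"twist":0,"grip":1},
    {"offset":[0,0,-123],"twist":0,"grip":1},
    {"offset":[0,0,-163],"twist":0,"grip":1},
    {"offset":[0,0,-163],"twist":0,"grip":1}
  ]
}}

```text
time: 13.85
tool_pos: [0.4795, -0.2628, 0.3738]
tool_rot: [0.009, 0.677, 0.736, 0.001]
contact_force: [1.1, -0.8, 1.6]
gripper_width: 0.999
```

{"method": "play_rows", "body": {
  "increments": [
    {"offset":[115,32,0],"twist":0.453,"grip":1},
    {"offset":[115,32,0],"twist":0.453,"grip":1},
    {"offset":[115,32,0],"twist":0.453,"grip":1},
    {"offset":[115,32,0],"twist":0.453,"grip":1},
    {"offset":[115,32,0],"twist":0.453,"grip":1}
  ]
}}

```text
time: 14.27
tool_pos: [0.5001, -0.1423, 0.3628]
tool_rot: [0.0, 0.824, 0.566, 0.0]
contact_force: [1.0, 0.1, -0.1]
gripper_width: 1.002
```

{"method": "play_rows", "body": {
  "increments": [
    {"offset":[124,-9,10],"twist":0.453,"grip":1},
    {"offset":[124,-9,10],"twist":0.453,"grip":1},
    {"offset":[124,-9,10],"twist":0.453,"grip":1},
    {"offset":[124,-9,10],"twist":0.453,"grip":1},
    {"offset":[124,-9,10],"twist":0.453,"grip":1}
  ]
}}

```text
time: 14.68
tool_pos: [0.5366, -0.0238, 0.3522]
tool_rot: [-0.0, 0.93, 0.367, -0.0]
contact_force: [-0.3, -0.3, -0.7]
gripper_width: 0.993
```

{"method": "play_rows", "body": {
  "increments": [
    {"offset":[108,-59,10],"twist":0.453,"grip":1},
    {"offset":[108,-59,10],"twist":0.453,"grip":1},
    {"offset":[108,-59,10],"twist":0.453,"grip":1},
    {"offset":[108,-59,10],"twist":0.453,"grip":1},
    {"offset":[108,-59,10],"twist":0.453,"grip":1}
  ]
}}

```text
time: 15.1
tool_pos: [0.5757, 0.0918, 0.3423]
tool_rot: [0.0, 0.989, 0.149, -0.0]
contact_force: [-0.6, -0.0, -0.6]
gripper_width: 1.002
```

```bash
cat >> h.py <<'E'
def pickplan(x,y,k,zc,name):
    """at hover: refine, print pick & carry plan; k carrier y, zc hover"""
    st(); cal=m.get_calibration("wrist"); im=m.grab_frame("wrist"); cv2.imwrite(f"pics/{name}.png",im)
    r=fit(im,cal,x,y); print("fit",[float(v) for v in r]); x,y,f=r[:3]; ps=f-np.pi/2
    p,Rm,s=cur()
    if ps-psi_of(Rm)>1.57: ps-=np.pi
    if ps-psi_of(Rm)<-1.57: ps+=np.pi
    px,py=place(k); plan((x,y,.185,ps)); print("close")
    plan((x,y,.185+.12,ps),(px,py,zc,YAW),start=(x,y,.185,ps))
E
python3 -c "
from h import *
pickplan(.572,.0942,0,.32,'n2')
im=m.grab_frame('side'); print('a',fit(im,m.get_calibration('side'),.477,-.262,z=.026))"
```

```text
t15.10 [0.5757 0.0918 0.3423] psi -1.271 down [-0. -0. -1.] F [-0.6 -0.  -0.6] g 1.002
fit [0.5694, 0.0955, 0.316, 0.96]
[-4, -6, 157] -0.014
-- [0.569, 0.096, 0.185, -1.255]
close
[0, 0, -120] 0.0
-- [0.569, 0.096, 0.305, -1.255]
[-60, 75, -5] -0.448
[-86, 42, -5] -0.448
[-96, 0, -5] -0.448
-- [0.469, -0.174, 0.32, 0.09]
a (np.float64(0.4879), np.float64(-0.2435), np.float64(1.542), np.float64(0.64))
```

{"method": "play_rows", "body": {
  "increments": [
    {"offset":[-4,-6,40],"twist":-0.014,"grip":1},
    {"offset":[-4,-6,80],"twist":-0.014,"grip":1},
    {"offset":[-4,-6,120],"twist":-0.014,"grip":1},
    {"offset":[-4,-6,157],"twist":-0.014,"grip":1},
    {"offset":[-4,-6,157],"twist":-0.014,"grip":1}
  ]
}}

```text
time: 15.62
tool_pos: [0.5652, 0.0936, 0.1772]
tool_rot: [-0.001, 0.988, 0.155, -0.008]
contact_force: [-1.7, -0.5, -1.9]
gripper_width: 0.997
```

{"method": "play_rows", "body": {
  "increments": [
    {"offset":[0,0,0],"twist":0,"grip":0.5},
    {"offset":[0,0,0],"twist":0,"grip":0},
    {"offset":[0,0,0],"twist":0,"grip":0},
    {"offset":[0,0,0],"twist":0,"grip":0},
    {"offset":[0,0,0],"twist":0,"grip":0}
  ]
}}

```text
time: 16.03
tool_pos: [0.5715, 0.0959, 0.1897]
tool_rot: [0.0, 0.988, 0.155, 0.003]
contact_force: [0.2, -1.3, 8.4]
gripper_width: 0.456
```

{"method": "play_rows", "body": {
  "increments": [
    {"offset":[0,0,-30],"twist":0,"grip":0},
    {"offset":[0,0,-70],"twist":0,"grip":0},
    {"offset":[0,0,-110],"twist":0,"grip":0},
    {"offset":[0,0,-120],"twist":0,"grip":0},
    {"offset":[0,0,-120],"twist":0,"grip":0}
  ]
}}

```text
time: 16.45
tool_pos: [0.5712, 0.0961, 0.3124]
tool_rot: [0.001, 0.988, 0.155, 0.006]
contact_force: [0.5, 0.2, -2.2]
gripper_width: 0.453
```

{"method": "play_rows", "body": {
  "increments": [
    {"offset":[-60,75,-5],"twist":-0.448,"grip":0},
    {"offset":[-60,75,-5],"twist":-0.448,"grip":0},
    {"offset":[-60,75,-5],"twist":-0.448,"grip":0},
    {"offset":[-60,75,-5],"twist":-0.448,"grip":0},
    {"offset":[-60,75,-5],"twist":-0.448,"grip":0}
  ]
}}

```text
time: 16.87
tool_pos: [0.5342, 0.0053, 0.3086]
tool_rot: [-0.001, 0.929, 0.37, -0.001]
contact_force: [-0.4, -0.0, -1.5]
gripper_width: 0.457
```

{"method": "play_rows", "body": {
  "increments": [
    {"offset":[-86,42,-5],"twist":-0.448,"grip":0},
    {"offset":[-86,42,-5],"twist":-0.448,"grip":0},
    {"offset":[-86,42,-5],"twist":-0.448,"grip":0},
    {"offset":[-86,42,-5],"twist":-0.448,"grip":0},
    {"offset":[-86,42,-5],"twist":-0.448,"grip":0}
  ]
}}

```text
time: 17.28
tool_pos: [0.5012, -0.0839, 0.3144]
tool_rot: [-0.001, 0.824, 0.566, -0.001]
contact_force: [0.4, -0.4, -1.0]
gripper_width: 0.455
```

{"method": "play_rows", "body": {
  "increments": [
    {"offset":[-96,0,-5],"twist":-0.448,"grip":0},
    {"offset":[-96,0,-5],"twist":-0.448,"grip":0},
    {"offset":[-96,0,-5],"twist":-0.448,"grip":0},
    {"offset":[-96,0,-5],"twist":-0.448,"grip":0},
    {"offset":[-96,0,-5],"twist":-0.448,"grip":0}
  ]
}}

```text
time: 17.7
tool_pos: [0.4673, -0.1733, 0.3198]
tool_rot: [-0.001, 0.678, 0.735, -0.0]
contact_force: [-0.4, -0.4, -0.2]
gripper_width: 0.454
```

```bash
cat >> h.py <<'E'
def placeplan(k,lay,nxt=None):
    st(); m.grab_frame("wrist"); st()
    px,py=place(k); z=.197+.04*lay
    plan((px,py,z,YAW)); print("open")
    if nxt is not None: plan((px,py,.365,YAW),nxt,start=(px,py,z,YAW))
    im,o=look("side",["carton1"]); print([(list(map(float,x)),p) for x,p in o["carton1"]])
E
python3 -c "
from h import *
placeplan(0,0,(.452,.224,.345,-1.7))"
```

```text
t17.70 [ 0.4673 -0.1733  0.3198] psi 0.080 down [-0.001  0.001 -1.   ] F [-0.4 -0.4 -0.2] g 0.454
t17.75 [ 0.4675 -0.1727  0.3198] psi 0.078 down [-0.001  0.001 -1.   ] F [-0.3  0.6 -1. ] g 0.456
[-2, 2, 123] -0.012
-- [0.469, -0.174, 0.197, 0.09]
open
[0, 0, -168] 0.0
-- [0.469, -0.174, 0.365, 0.09]
[133, 6, 7] 0.597
[113, -70, 7] 0.597
[55, -121, 7] 0.597
-- [0.452, 0.224, 0.345, -1.7]
[([0.4513, 0.2226, 0.0206], 0.88), ([0.4397, 0.3568, 0.0217], 0.84), ([0.4689, -0.1756, 0.1485], 0.75), ([0.2767, 0.2361, 0.0251], 0.71), ([0.5705, 0.2136, 0.0217], 0.64), ([0.4756, -0.2612, 0.0315], 0.57), ([0.5824, 0.3517, 0.0235], 0.54), ([0.7438, 0.3437, 0.0227], 0.49)]
```

{"method": "play_rows", "body": {
  "increments": [
    {"offset":[-2,2,40],"twist":-0.012,"grip":0},
    {"offset":[-2,2,80],"twist":-0.012,"grip":0},
    {"offset":[-2,2,110],"twist":-0.012,"grip":0},
    {"offset":[-2,2,123],"twist":-0.012,"grip":0},
    {"offset":[-2,2,123],"twist":-0.012,"grip":0}
  ]
}}

```text
time: 18.27
tool_pos: [0.4697, -0.1736, 0.1965]
tool_rot: [-0.003, 0.673, 0.74, -0.001]
contact_force: [1.1, -0.6, -1.6]
gripper_width: 0.457
```

{"method": "play_rows", "body": {
  "increments": [
    {"offset":[0,0,0],"twist":0,"grip":0},
    {"offset":[0,0,0],"twist":0,"grip":0.5},
    {"offset":[0,0,0],"twist":0,"grip":0.7},
    {"offset":[0,0,0],"twist":0,"grip":1},
    {"offset":[0,0,0],"twist":0,"grip":1}
  ]
}}

```text
time: 18.68
tool_pos: [0.4699, -0.1748, 0.198]
tool_rot: [0.0, 0.673, 0.74, 0.0]
contact_force: [0.3, 0.2, -0.7]
gripper_width: 0.904
```

{"method": "play_rows", "body": {
  "increments": [
    {"offset":[0,0,-41],"twist":0,"grip":1},
    {"offset":[0,0,-82],"twist":0,"grip":1},
    {"offset":[0,0,-123],"twist":0,"grip":1},
    {"offset":[0,0,-163],"twist":0,"grip":1},
    {"offset":[0,0,-163],"twist":0,"grip":1}
  ]
}}

```text
time: 19.1
tool_pos: [0.4716, -0.176, 0.3714]
tool_rot: [0.008, 0.673, 0.74, 0.002]
contact_force: [1.0, -0.6, 1.9]
gripper_width: 0.998
```

{"method": "play_rows", "body": {
  "increments": [
    {"offset":[133,6,7],"twist":0.597,"grip":1},
    {"offset":[133,6,7],"twist":0.597,"grip":1},
    {"offset":[133,6,7],"twist":0.597,"grip":1},
    {"offset":[133,6,7],"twist":0.597,"grip":1},
    {"offset":[133,6,7],"twist":0.597,"grip":1}
  ]
}}

```text
time: 19.52
tool_pos: [0.4623, -0.0389, 0.3532]
tool_rot: [-0.001, 0.859, 0.512, 0.0]
contact_force: [0.8, 0.1, 0.2]
gripper_width: 1.004
```

{"method": "play_rows", "body": {
  "increments": [
    {"offset":[113,-70,7],"twist":0.597,"grip":1},
    {"offset":[113,-70,7],"twist":0.597,"grip":1},
    {"offset":[113,-70,7],"twist":0.597,"grip":1},
    {"offset":[113,-70,7],"twist":0.597,"grip":1},
    {"offset":[113,-70,7],"twist":0.597,"grip":1}
  ]
}}

```text
time: 19.93
tool_pos: [0.4539, 0.094, 0.3463]
tool_rot: [-0.001, 0.968, 0.25, 0.0]
contact_force: [-0.3, -0.5, -0.3]
gripper_width: 1.002
```

{"method": "play_rows", "body": {
  "increments": [
    {"offset":[55,-121,7],"twist":0.597,"grip":1},
    {"offset":[55,-121,7],"twist":0.597,"grip":1},
    {"offset":[55,-121,7],"twist":0.597,"grip":1},
    {"offset":[55,-121,7],"twist":0.597,"grip":1},
    {"offset":[55,-121,7],"twist":0.597,"grip":1}
  ]
}}

```text
time: 20.35
tool_pos: [0.443, 0.2265, 0.3394]
tool_rot: [-0.001, 0.999, -0.033, -0.0]
contact_force: [-0.1, 0.2, 0.1]
gripper_width: 1.002
```

```bash
python3 -c "
from h import *
pickplan(.4515,.224,.088,.32,'n3')"
```

```text
t20.35 [0.443  0.2265 0.3394] psi -1.637 down [-0.     0.002 -1.   ] F [-0.1  0.2  0.1] g 1.002
fit [0.4501, 0.2219, -0.125, 0.97]
[7, 3, 154] 0.055
-- [0.45, 0.222, 0.185, -1.696]
close
[0, 0, -120] 0.0
-- [0.45, 0.222, 0.305, -1.696]
[17, 102, -5] -0.595
[-43, 93, -5] -0.595
[-88, 53, -5] -0.595
-- [0.461, -0.087, 0.32, 0.09]
```

{"method": "play_rows", "body": {
  "increments": [
    {"offset":[7,3,40],"twist":0.055,"grip":1},
    {"offset":[7,3,80],"twist":0.055,"grip":1},
    {"offset":[7,3,120],"twist":0.055,"grip":1},
    {"offset":[7,3,154],"twist":0.055,"grip":1},
    {"offset":[7,3,154],"twist":0.055,"grip":1}
  ]
}}

```text
time: 20.82
tool_pos: [0.4468, 0.2179, 0.178]
tool_rot: [0.003, 0.998, -0.059, -0.007]
contact_force: [-1.2, 0.4, -1.4]
gripper_width: 0.999
```

{"method": "play_rows", "body": {
  "increments": [
    {"offset":[0,0,0],"twist":0,"grip":0.5},
    {"offset":[0,0,0],"twist":0,"grip":0},
    {"offset":[0,0,0],"twist":0,"grip":0},
    {"offset":[0,0,0],"twist":0,"grip":0},
    {"offset":[0,0,0],"twist":0,"grip":0}
  ]
}}

```text
time: 21.23
tool_pos: [0.4525, 0.2203, 0.1893]
tool_rot: [-0.001, 0.998, -0.059, 0.003]
contact_force: [1.4, 0.5, 6.8]
gripper_width: 0.452
```

{"method": "play_rows", "body": {
  "increments": [
    {"offset":[0,0,-30],"twist":0,"grip":0},
    {"offset":[0,0,-70],"twist":0,"grip":0},
    {"offset":[0,0,-110],"twist":0,"grip":0},
    {"offset":[0,0,-120],"twist":0,"grip":0},
    {"offset":[0,0,-120],"twist":0,"grip":0}
  ]
}}

```text
time: 21.65
tool_pos: [0.4522, 0.2202, 0.3118]
tool_rot: [-0.002, 0.998, -0.059, 0.005]
contact_force: [0.7, -0.1, -1.4]
gripper_width: 0.452
```

{"method": "play_rows", "body": {
  "increments": [
    {"offset":[17,102,-5],"twist":-0.595,"grip":0},
    {"offset":[17,102,-5],"twist":-0.595,"grip":0},
    {"offset":[17,102,-5],"twist":-0.595,"grip":0},
    {"offset":[17,102,-5],"twist":-0.595,"grip":0},
    {"offset":[17,102,-5],"twist":-0.595,"grip":0}
  ]
}}

```text
time: 22.07
tool_pos: [0.4548, 0.1148, 0.3087]
tool_rot: [-0.0, 0.972, 0.234, -0.001]
contact_force: [0.1, 0.7, -1.4]
gripper_width: 0.456
```

{"method": "play_rows", "body": {
  "increments": [
    {"offset":[-43,93,-5],"twist":-0.595,"grip":0},
    {"offset":[-43,93,-5],"twist":-0.595,"grip":0},
    {"offset":[-43,93,-5],"twist":-0.595,"grip":0},
    {"offset":[-43,93,-5],"twist":-0.595,"grip":0},
    {"offset":[-43,93,-5],"twist":-0.595,"grip":0}
  ]
}}

```text
time: 22.48
tool_pos: [0.4585, 0.0124, 0.3137]
tool_rot: [-0.001, 0.865, 0.503, -0.001]
contact_force: [0.4, 0.1, -1.1]
gripper_width: 0.454
```

{"method": "play_rows", "body": {
  "increments": [
    {"offset":[-88,53,-5],"twist":-0.595,"grip":0},
    {"offset":[-88,53,-5],"twist":-0.595,"grip":0},
    {"offset":[-88,53,-5],"twist":-0.595,"grip":0},
    {"offset":[-88,53,-5],"twist":-0.595,"grip":0},
    {"offset":[-88,53,-5],"twist":-0.595,"grip":0}
  ]
}}

```text
time: 22.9
tool_pos: [0.4607, -0.0902, 0.3187]
tool_rot: [-0.001, 0.683, 0.731, -0.001]
contact_force: [-0.7, 0.3, -1.5]
gripper_width: 0.457
```

```bash
python3 -c "
from h import *
placeplan(.088,0,(.5672,.210,.345,-1.36))"
```

```text
t22.90 [ 0.4607 -0.0902  0.3187] psi 0.067 down [-0.003  0.001 -1.   ] F [-0.7  0.3 -1.5] g 0.457
t22.95 [ 0.4607 -0.0895  0.3185] psi 0.072 down [-0.003  0.001 -1.   ] F [-0.3 -1.2 -1. ] g 0.451
[3, 1, 122] -0.018
-- [0.461, -0.087, 0.197, 0.09]
open
[0, 0, -168] 0.0
-- [0.461, -0.087, 0.365, 0.09]
[95, 44, 7] 0.483
[105, -5, 7] 0.483
[90, -53, 7] 0.483
-- [0.567, 0.21, 0.345, -1.36]
[([0.4387, 0.3552, 0.0223], 0.88), ([0.2786, 0.2328, 0.0235], 0.86), ([0.4585, -0.0869, 0.1494], 0.82), ([0.7442, 0.3422, 0.0206], 0.69), ([0.4711, -0.1759, 0.0261], 0.67), ([0.4769, -0.2604, 0.0301], 0.65), ([0.5821, 0.3527, 0.0238], 0.49), ([0.6129, -0.3232, 0.1698], 0.48)]
```

{"method": "play_rows", "body": {
  "increments": [
    {"offset":[3,1,40],"twist":-0.018,"grip":0},
    {"offset":[3,1,80],"twist":-0.018,"grip":0},
    {"offset":[3,1,110],"twist":-0.018,"grip":0},
    {"offset":[3,1,122],"twist":-0.018,"grip":0},
    {"offset":[3,1,122],"twist":-0.018,"grip":0}
  ]
}}

```text
time: 23.47
tool_pos: [0.4611, -0.0847, 0.1963]
tool_rot: [-0.003, 0.678, 0.735, -0.001]
contact_force: [0.3, 0.1, -0.8]
gripper_width: 0.455
```

{"method": "play_rows", "body": {
  "increments": [
    {"offset":[0,0,0],"twist":0,"grip":0},
    {"offset":[0,0,0],"twist":0,"grip":0.5},
    {"offset":[0,0,0],"twist":0,"grip":0.7},
    {"offset":[0,0,0],"twist":0,"grip":1},
    {"offset":[0,0,0],"twist":0,"grip":1}
  ]
}}

```text
time: 23.88
tool_pos: [0.4623, -0.0856, 0.199]
tool_rot: [0.0, 0.677, 0.736, 0.0]
contact_force: [0.1, 0.2, -0.6]
gripper_width: 0.903
```

{"method": "play_rows", "body": {
  "increments": [
    {"offset":[0,0,-41],"twist":0,"grip":1},
    {"offset":[0,0,-82],"twist":0,"grip":1},
    {"offset":[0,0,-123],"twist":0,"grip":1},
    {"offset":[0,0,-163],"twist":0,"grip":1},
    {"offset":[0,0,-163],"twist":0,"grip":1}
  ]
}}

```text
time: 24.3
tool_pos: [0.4642, -0.0863, 0.3722]
tool_rot: [0.008, 0.677, 0.736, 0.003]
contact_force: [1.2, -0.7, 1.0]
gripper_width: 1.001
```

{"method": "play_rows", "body": {
  "increments": [
    {"offset":[95,44,7],"twist":0.483,"grip":1},
    {"offset":[95,44,7],"twist":0.483,"grip":1},
    {"offset":[95,44,7],"twist":0.483,"grip":1},
    {"offset":[95,44,7],"twist":0.483,"grip":1},
    {"offset":[95,44,7],"twist":0.483,"grip":1}
  ]
}}

```text
time: 24.72
tool_pos: [0.4984, 0.0141, 0.3544]
tool_rot: [-0.0, 0.834, 0.552, -0.0]
contact_force: [0.9, 0.1, -0.7]
gripper_width: 0.998
```

{"method": "play_rows", "body": {
  "increments": [
    {"offset":[105,-5,7],"twist":0.483,"grip":1},
    {"offset":[105,-5,7],"twist":0.483,"grip":1},
    {"offset":[105,-5,7],"twist":0.483,"grip":1},
    {"offset":[105,-5,7],"twist":0.483,"grip":1},
    {"offset":[105,-5,7],"twist":0.483,"grip":1}
  ]
}}

```text
time: 25.13
tool_pos: [0.5348, 0.1119, 0.3474]
tool_rot: [0.0, 0.941, 0.337, -0.0]
contact_force: [-0.4, 0.4, 0.7]
gripper_width: 1.0
```

{"method": "play_rows", "body": {
  "increments": [
    {"offset":[90,-53,7],"twist":0.483,"grip":1},
    {"offset":[90,-53,7],"twist":0.483,"grip":1},
    {"offset":[90,-53,7],"twist":0.483,"grip":1},
    {"offset":[90,-53,7],"twist":0.483,"grip":1},
    {"offset":[90,-53,7],"twist":0.483,"grip":1}
  ]
}}

```text
time: 25.55
tool_pos: [0.5708, 0.2092, 0.3405]
tool_rot: [0.0, 0.995, 0.103, -0.0]
contact_force: [0.9, 0.1, -0.4]
gripper_width: 1.002
```

```bash
python3 -c "
from h import *
pickplan(.568,.210,-.044,.34,'n4')
im,o=look('side',['carton1'],'pics/s5.png'); print([(list(map(float,x)),p) for x,p in o['carton1']])
im2=cv2.imread('pics/n4.png')
cv2.imwrite('pics/v5.png',np.hstack([cv2.resize(im[120:370,180:430],(420,420)),im2[:, 90:470]]))
"
```

```text
t25.55 [0.5708 0.2092 0.3405] psi -1.364 down [-0.    -0.001 -1.   ] F [ 0.9  0.1 -0.4] g 1.002
fit [0.5639, 0.2092, 0.207, 0.96]
[-6, -2, 156] 0.002
-- [0.564, 0.209, 0.185, -1.364]
close
[0, 0, -120] 0.0
-- [0.564, 0.209, 0.305, -1.364]
[-59, 133, -12] -0.485
[-114, 90, -12] -0.485
[-143, 27, -12] -0.485
-- [0.473, -0.218, 0.34, 0.09]
[([0.4786, -0.2583, 0.0277], 0.95), ([0.4736, -0.1793, 0.024], 0.92), ([0.439, 0.356, 0.0225], 0.84), ([0.2807, 0.2374, 0.0235], 0.77), ([0.5705, 0.2124, 0.0204], 0.68), ([0.5809, 0.3497, 0.0217], 0.54), ([0.7413, 0.3445, 0.0229], 0.47)]
```

View pics/v5.png

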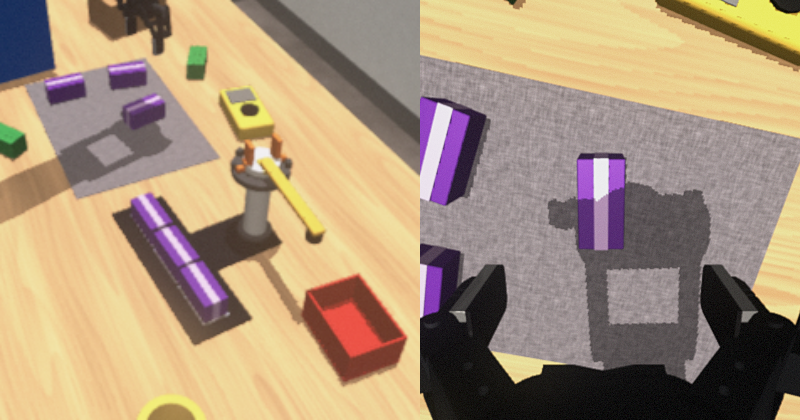

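{"method": "play_rows", "body": {
  "increments": [
    {"offset":[-4,-2,40],"twist":0.002,"grip":1},
    {"offset":[-4,-2,80],"twist":0.002,"grip":1},
    {"offset":[-4,-2,120],"twist":0.002,"grip":1},
    {"offset":[-4,-2,156],"twist":0.002,"grip":1},
    {"offset":[-4,-2,156],"twist":0.002,"grip":1}
  ]
}}

```text
time: 26.12
tool_pos: [0.562, 0.2082, 0.1761]
tool_rot: [0.001, 0.995, 0.102, -0.008]
contact_force: [-2.5, -0.3, -2.0]
gripper_width: 1.001
```

{"method": "play_rows", "body": {
  "increments": [
    {"offset":[0,0,0],"twist":0,"grip":0.5},
    {"offset":[0,0,0],"twist":0,"grip":0},
    {"offset":[0,0,0],"twist":0,"grip":0},
    {"offset":[0,0,0],"twist":0,"grip":0},
    {"offset":[0,0,0],"twist":0,"grip":0}
  ]
}}

```text
time: 26.53
tool_pos: [0.568, 0.2109, 0.1887]
tool_rot: [-0.0, 0.995, 0.101, 0.003]
contact_force: [-0.6, 0.4, 7.8]
gripper_width: 0.454
```

{"method": "play_rows", "body": {
  "increments": [
    {"offset":[0,0,-30],"twist":0,"grip":0},
    {"offset":[0,0,-70],"twist":0,"grip":0},
    {"offset":[0,0,-110],"twist":0,"grip":0},
    {"offset":[0,0,-130],"twist":0,"grip":0},
    {"offset":[0,0,-130],"twist":0,"grip":0}
  ]
}}

```text
time: 26.95
tool_pos: [0.5682, 0.2111, 0.3238]
tool_rot: [-0.001, 0.995, 0.101, 0.007]
contact_force: [-0.1, 0.5, -0.0]
gripper_width: 0.454
```

{"method": "play_rows", "body": {
  "increments": [
    {"offset":[-59,133,-9],"twist":-0.485,"grip":0},
    {"offset":[-59,133,-9],"twist":-0.485,"grip":0},
    {"offset":[-59,133,-9],"twist":-0.485,"grip":0},
    {"offset":[-59,133,-9],"twist":-0.485,"grip":0},
    {"offset":[-59,133,-9],"twist":-0.485,"grip":0}
  ]
}}

```text
time: 27.37
tool_pos: [0.534, 0.0648, 0.3234]
tool_rot: [0.001, 0.941, 0.337, -0.001]
contact_force: [0.9, 1.1, -2.0]
gripper_width: 0.453
```

{"method": "play_rows", "body": {
  "increments": [
    {"offset":[-114,90,-9],"twist":-0.485,"grip":0},
    {"offset":[-114,90,-9],"twist":-0.485,"grip":0},
    {"offset":[-114,90,-9],"twist":-0.485,"grip":0},
    {"offset":[-114,90,-9],"twist":-0.485,"grip":0},
    {"offset":[-114,90,-9],"twist":-0.485,"grip":0}
  ]
}}

```text
time: 27.78
tool_pos: [0.5032, -0.0771, 0.3328]
tool_rot: [0.001, 0.833, 0.553, -0.001]
contact_force: [-0.2, 0.7, -1.5]
gripper_width: 0.453
```

{"method": "play_rows", "body": {
  "increments": [
    {"offset":[-143,27,-9],"twist":-0.485,"grip":0},
    {"offset":[-143,27,-9],"twist":-0.485,"grip":0},
    {"offset":[-143,27,-9],"twist":-0.485,"grip":0},
    {"offset":[-143,27,-9],"twist":-0.485,"grip":0},
    {"offset":[-143,27,-9],"twist":-0.485,"grip":0}
  ]
}}

```text
time: 28.2
tool_pos: [0.4725, -0.2197, 0.342]
tool_rot: [0.001, 0.676, 0.737, -0.001]
contact_force: [0.1, 0.3, -0.2]
gripper_width: 0.454
```

```bash
python3 -c "
from h import *
placeplan(-.044,1,(.439,.356,.345,-1.57))
c=m.get_calibration('scene'); im=m.grab_frame('scene')
for p in [(.439,.356),(.581,.351)]: print(fit(im,c,*p))"
```

```text
t28.20 [ 0.4725 -0.2197  0.342 ] psi 0.086 down [ 0.    -0.003 -1.   ] F [ 0.1  0.3 -0.2] g 0.454
t28.25 [ 0.4728 -0.2181  0.3417] psi 0.085 down [ 0. -0. -1.] F [-0.  -0.2 -1.3] g 0.456
[0, 0, 105] -0.005
-- [0.473, -0.218, 0.237, 0.09]
open
[0, 0, -128] 0.0
-- [0.473, -0.218, 0.365, 0.09]
[192, 6, 7] 0.553
[166, -96, 7] 0.553
[91, -169, 7] 0.553
-- [0.439, 0.356, 0.345, -1.57]
[([0.4806, -0.218, 0.1754], 0.9), ([0.4417, 0.3556, 0.0228], 0.78), ([0.2786, 0.2327, 0.0229], 0.77), ([0.4593, -0.0851, 0.0264], 0.75), ([0.477, -0.2572, 0.0312], 0.72), ([0.4734, -0.1744, 0.0287], 0.64), ([0.582, 0.3557, 0.0211], 0.53)]
(np.float64(0.4422), np.float64(0.3632), np.float64(-0.158), np.float64(0.84))
(np.float64(0.5806), np.float64(0.359), np.float64(-0.322), np.float64(0.82))
```

{"method": "play_rows", "body": {
  "increments": [
    {"offset":[0,0,40],"twist":-0.005,"grip":0},
    {"offset":[0,0,80],"twist":-0.005,"grip":0},
    {"offset":[0,0,100],"twist":-0.005,"grip":0},
    {"offset":[0,0,106],"twist":-0.005,"grip":0},
    {"offset":[0,0,106],"twist":-0.005,"grip":0}
  ]
}}

```text
time: 28.82
tool_pos: [0.4736, -0.2141, 0.235]
tool_rot: [-0.002, 0.674, 0.739, -0.0]
contact_force: [0.7, 0.1, -1.9]
gripper_width: 0.46
```

{"method": "play_rows", "body": {
  "increments": [
    {"offset":[0,0,0],"twist":0,"grip":0},
    {"offset":[0,0,0],"twist":0,"grip":0.5},
    {"offset":[0,0,0],"twist":0,"grip":0.7},
    {"offset":[0,0,0],"twist":0,"grip":1},
    {"offset":[0,0,0],"twist":0,"grip":1}
  ]
}}

```text
time: 29.23
tool_pos: [0.4737, -0.2157, 0.2361]
tool_rot: [0.0, 0.674, 0.739, 0.0]
contact_force: [0.5, -0.2, -0.4]
gripper_width: 0.901
```

{"method": "play_rows", "body": {
  "increments": [
    {"offset":[0,0,-41],"twist":0,"grip":1},
    {"offset":[0,0,-82],"twist":0,"grip":1},
    {"offset":[0,0,-128],"twist":0,"grip":1},
    {"offset":[0,0,-128],"twist":0,"grip":1},
    {"offset":[0,0,-128],"twist":0,"grip":1}
  ]
}}

```text
time: 29.65
tool_pos: [0.4744, -0.2164, 0.3687]
tool_rot: [0.005, 0.674, 0.739, 0.001]
contact_force: [0.1, -0.7, 0.2]
gripper_width: 1.001
```

{"method": "play_rows", "body": {
  "increments": [
    {"offset":[192,6,0],"twist":0.57,"grip":1},
    {"offset":[192,6,0],"twist":0.57,"grip":1},
    {"offset":[192,6,0],"twist":0.57,"grip":1},
    {"offset":[192,6,0],"twist":0.57,"grip":1},
    {"offset":[192,6,0],"twist":0.57,"grip":1}
  ]
}}

```text
time: 30.07
tool_pos: [0.4613, -0.0248, 0.3617]
tool_rot: [-0.001, 0.854, 0.519, -0.001]
contact_force: [0.5, 1.4, 1.0]
gripper_width: 1.0
```

```bash
python3 -c "
from h import *
c=m.get_calibration('scene'); print(back(c,442,222,0),back(c,438,223,0),back(c,404,190,0))
plan((.439,.356,.345,-1.7))"
```

```text
[0.42053558 0.50200038 0.        ] [0.4240679  0.48616273 0.        ] [0.21024343 0.44463709 0.        ]
[109, -65, 6] 0.407
[75, -103, 6] 0.407
[28, -124, 6] 0.407
-- [0.439, 0.356, 0.345, -1.7]
```

{"method": "play_rows", "body": {
  "increments": [
    {"offset":[109,-65,6],"twist":0.407,"grip":1},
    {"offset":[109,-65,6],"twist":0.407,"grip":1},
    {"offset":[109,-65,6],"twist":0.407,"grip":1},
    {"offset":[109,-65,6],"twist":0.407,"grip":1},
    {"offset":[109,-65,6],"twist":0.407,"grip":1}
  ]
}}

```text
time: 30.48
tool_pos: [0.4527, 0.1032, 0.3553]
tool_rot: [-0.001, 0.94, 0.34, -0.002]
contact_force: [0.7, -0.7, -0.6]
gripper_width: 0.997
```

{"method": "play_rows", "body": {
  "increments": [
    {"offset":[75,-103,6],"twist":0.407,"grip":1},
    {"offset":[75,-103,6],"twist":0.407,"grip":1},
    {"offset":[75,-103,6],"twist":0.407,"grip":1},
    {"offset":[75,-103,6],"twist":0.407,"grip":1},
    {"offset":[75,-103,6],"twist":0.407,"grip":1}
  ]
}}

```text
time: 30.9
tool_pos: [0.4452, 0.2295, 0.3498]
tool_rot: [-0.0, 0.99, 0.143, -0.002]
contact_force: [-0.2, 0.0, 0.1]
gripper_width: 0.998
```

{"method": "play_rows", "body": {
  "increments": [
    {"offset":[28,-124,6],"twist":0.407,"grip":1},
    {"offset":[28,-124,6],"twist":0.407,"grip":1},
    {"offset":[28,-124,6],"twist":0.407,"grip":1},
    {"offset":[28,-124,6],"twist":0.407,"grip":1},
    {"offset":[28,-124,6],"twist":0.407,"grip":1}
  ]
}}

```text
time: 31.32
tool_pos: [0.4378, 0.3555, 0.344]
tool_rot: [0.001, 0.998, -0.06, -0.001]
contact_force: [0.1, -0.4, -0.4]
gripper_width: 1.001
```

```bash
python3 -c "
from h import *
pickplan(.440,.357,.044,.345,'n5')
im,o=look('side',['carton1']); print([(list(map(float,x)),p) for x,p in o['carton1']])"
```

```text
t31.32 [0.4378 0.3555 0.344 ] psi -1.690 down [-0.002 -0.001 -1.   ] F [ 0.1 -0.4 -0.4] g 1.001
fit [0.4384, 0.3575, -0.013, 0.97]
[0, -3, 159] -0.106
-- [0.438, 0.358, 0.185, -1.584]
close
[0, 0, -120] 0.0
-- [0.438, 0.358, 0.305, -1.584]
[11, 163, -13] -0.558
[-77, 144, -13] -0.558
[-141, 81, -13] -0.558
-- [0.465, -0.131, 0.345, 0.09]
[([0.4765, -0.2126, 0.0697], 0.78), ([0.745, 0.3447, 0.0234], 0.76), ([0.2768, 0.2339, 0.0249], 0.74), ([0.4435, 0.3605, 0.0215], 0.63), ([0.5826, 0.3543, 0.0227], 0.59), ([0.4761, -0.2604, 0.0297], 0.58), ([0.4607, -0.0847, 0.028], 0.56), ([0.4692, -0.1769, 0.0255], 0.48)]
```

View pics/n5.png

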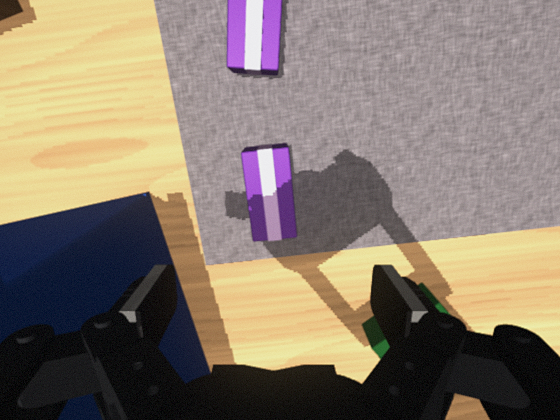

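```bash
python3 -c "
from h import *
c=m.get_calibration('wrist')
for z in (0,.05,.1,.15,.2): print(z,back(c,150,193,z).round(3),back(c,208,375,z).round(3))"
```

```text
0 [0.448 0.473 0.   ] [0.227 0.455 0.   ]
0.05 [0.458 0.452 0.05 ] [0.272 0.437 0.05 ]
0.1 [0.468 0.432 0.1  ] [0.318 0.42  0.1  ]
0.15 [0.478 0.412 0.15 ] [0.363 0.402 0.15 ]
0.2 [0.488 0.391 0.2  ] [0.408 0.385 0.2  ]
```

```bash
python3 -c "
from h import *
im=cv2.imread('pics/scene0.png'); cv2.imwrite('pics/bin.png',cv2.resize(im[130:250,380:540],(640,480)))
c=m.get_calibration('scene')
for z in (0,.05,.1,.15,.2): print(z,back(c,455,170,z).round(3))"
```

```text
0 [0.094 0.705 0.   ]
0.05 [0.173 0.654 0.05 ]
0.1 [0.252 0.604 0.1  ]
0.15 [0.332 0.553 0.15 ]
0.2 [0.411 0.503 0.2  ]
```

View pics/bin.png

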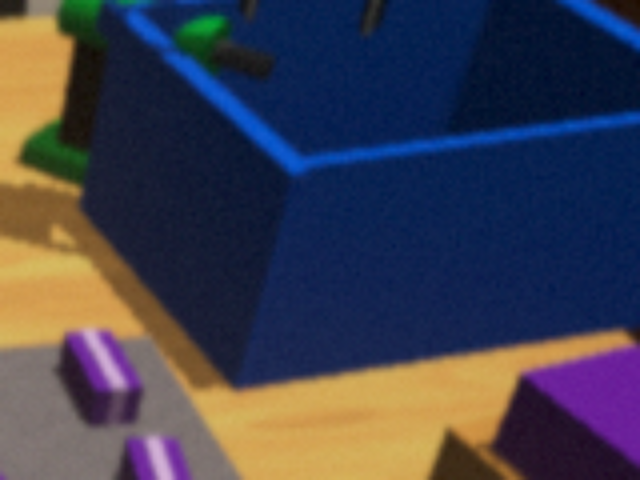

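{"method": "play_rows", "body": {
  "increments": [
    {"offset":[2,-3,40],"twist":-0.106,"grip":1},
    {"offset":[2,-3,80],"twist":-0.106,"grip":1},
    {"offset":[2,-3,120],"twist":-0.106,"grip":1},
    {"offset":[2,-3,159],"twist":-0.106,"grip":1},
    {"offset":[2,-3,159],"twist":-0.106,"grip":1}
  ]
}}

```text
time: 31.88
tool_pos: [0.4369, 0.3529, 0.1776]
tool_rot: [0.005, 1.0, -0.009, -0.007]
contact_force: [-1.5, -1.6, -1.5]
gripper_width: 0.997
```

{"method": "play_rows", "body": {
  "increments": [
    {"offset":[0,0,0],"twist":0,"grip":0.5},
    {"offset":[0,0,0],"twist":0,"grip":0},
    {"offset":[0,0,0],"twist":0,"grip":0},
    {"offset":[0,0,0],"twist":0,"grip":0},
    {"offset":[0,0,0],"twist":0,"grip":0}
  ]
}}

```text
time: 32.3
tool_pos: [0.4419, 0.358, 0.1906]
tool_rot: [-0.002, 1.0, -0.008, 0.003]
contact_force: [0.4, 0.5, 8.4]
gripper_width: 0.452
```

{"method": "play_rows", "body": {
  "increments": [
    {"offset":[0,0,-30],"twist":0,"grip":0},
    {"offset":[0,0,-70],"twist":0,"grip":0},
    {"offset":[0,0,-110],"twist":0,"grip":0},
    {"offset":[0,0,-130],"twist":0,"grip":0},
    {"offset":[0,0,-130],"twist":0,"grip":0}
  ]
}}

```text
time: 32.72
tool_pos: [0.4419, 0.3583, 0.3253]
tool_rot: [-0.004, 1.0, -0.008, 0.006]
contact_force: [0.0, 0.6, -0.4]
gripper_width: 0.455
```

{"method": "play_rows", "body": {
  "increments": [
    {"offset":[11,163,-9],"twist":-0.558,"grip":0},
    {"offset":[11,163,-9],"twist":-0.558,"grip":0},
    {"offset":[11,163,-9],"twist":-0.558,"grip":0},
    {"offset":[11,163,-9],"twist":-0.558,"grip":0},
    {"offset":[11,163,-9],"twist":-0.558,"grip":0}
  ]
}}

```text
time: 33.13
tool_pos: [0.4481, 0.1905, 0.3249]
tool_rot: [0.001, 0.963, 0.269, -0.001]
contact_force: [1.1, 0.3, -1.3]
gripper_width: 0.454
```

{"method": "play_rows", "body": {
  "increments": [
    {"offset":[-77,144,-9],"twist":-0.558,"grip":0},
    {"offset":[-77,144,-9],"twist":-0.558,"grip":0},
    {"offset":[-77,144,-9],"twist":-0.558,"grip":0},
    {"offset":[-77,144,-9],"twist":-0.558,"grip":0},
    {"offset":[-77,144,-9],"twist":-0.558,"grip":0}
  ]
}}

```text
time: 33.55
tool_pos: [0.4563, 0.0284, 0.3341]
tool_rot: [0.0, 0.853, 0.522, -0.001]
contact_force: [0.3, 0.8, -1.8]
gripper_width: 0.454
```

{"method": "play_rows", "body": {
  "increments": [
    {"offset":[-141,81,-9],"twist":-0.558,"grip":0},
    {"offset":[-141,81,-9],"twist":-0.558,"grip":0},
    {"offset":[-141,81,-9],"twist":-0.558,"grip":0},
    {"offset":[-141,81,-9],"twist":-0.558,"grip":0},
    {"offset":[-141,81,-9],"twist":-0.558,"grip":0}
  ]
}}

```text
time: 33.97
tool_pos: [0.4637, -0.1345, 0.3433]
tool_rot: [0.0, 0.676, 0.737, -0.001]
contact_force: [-0.0, 0.1, -0.4]
gripper_width: 0.457
```

```bash
python3 -c "
from h import *
placeplan(.044,1,(.581,.353,.345,-1.57))"
```

```text
t33.97 [ 0.4637 -0.1345  0.3433] psi 0.085 down [-0.    -0.001 -1.   ] F [-0.   0.1 -0.4] g 0.457
t34.02 [ 0.4639 -0.1359  0.3435] psi 0.089 down [-0.    -0.003 -1.   ] F [-0.9 -2.  -2. ] g 0.458
[5, 2, 107] -0.001
-- [0.465, -0.131, 0.237, 0.09]
open
[0, 0, -128] 0.0
-- [0.465, -0.131, 0.365, 0.09]
[157, 53, 7] 0.553
[161, -38, 7] 0.553
[118, -117, 7] 0.553
-- [0.581, 0.353, 0.345, -1.57]
[([0.4782, -0.2126, 0.0693], 0.98), ([0.462, -0.0814, 0.029], 0.8), ([0.5802, 0.354, 0.0232], 0.68), ([0.2741, 0.236, 0.0263], 0.6), ([0.4762, -0.2567, 0.0319], 0.57), ([0.473, -0.1758, 0.026], 0.56), ([0.4643, -0.1413, 0.1737], 0.56), ([0.7441, 0.343, 0.022], 0.51), ([0.4735, -0.1739, -0.0018], 0.44), ([0.4645, -0.1311, 0.0655], 0.43)]
```

{"method": "play_rows", "body": {
  "increments": [
    {"offset":[9,2,40],"twist":0,"grip":0},
    {"offset":[9,2,70],"twist":0,"grip":0},
    {"offset":[9,2,90],"twist":0,"grip":0},
    {"offset":[9,2,107],"twist":0,"grip":0},
    {"offset":[9,2,107],"twist":0,"grip":0}
  ]
}}

```text
time: 34.53
tool_pos: [0.4654, -0.121, 0.236]
tool_rot: [-0.001, 0.678, 0.735, -0.0]
contact_force: [1.0, -0.2, -1.6]
gripper_width: 0.455
```

{"method": "play_rows", "body": {
  "increments": [
    {"offset":[0,0,0],"twist":0,"grip":0},
    {"offset":[0,0,0],"twist":0,"grip":0.5},
    {"offset":[0,0,0],"twist":0,"grip":0.7},
    {"offset":[0,0,0],"twist":0,"grip":1},
    {"offset":[0,0,0],"twist":0,"grip":1}
  ]
}}

```text
time: 34.95
tool_pos: [0.4656, -0.1222, 0.2369]
tool_rot: [0.0, 0.678, 0.735, 0.0]
contact_force: [-0.1, -0.2, -0.5]
gripper_width: 0.903
```

{"method": "play_rows", "body": {
  "increments": [
    {"offset":[0,0,-41],"twist":0,"grip":1},
    {"offset":[0,0,-82],"twist":0,"grip":1},
    {"offset":[0,0,-125],"twist":0,"grip":1},
    {"offset":[0,0,-125],"twist":0,"grip":1},
    {"offset":[0,0,-125],"twist":0,"grip":1}
  ]
}}

```text
time: 35.37
tool_pos: [0.4664, -0.1228, 0.366]
tool_rot: [0.004, 0.678, 0.735, 0.001]
contact_force: [-0.2, -0.8, -0.3]
gripper_width: 1.002
```

{"method": "play_rows", "body": {
  "increments": [
    {"offset":[155,53,7],"twist":0.553,"grip":1},
    {"offset":[155,53,7],"twist":0.553,"grip":1},
    {"offset":[155,53,7],"twist":0.553,"grip":1},
    {"offset":[155,53,7],"twist":0.553,"grip":1},
    {"offset":[155,53,7],"twist":0.553,"grip":1}
  ]
}}

```text
time: 35.78
tool_pos: [0.5054, 0.0392, 0.3525]
tool_rot: [-0.001, 0.854, 0.521, -0.001]
contact_force: [0.1, -1.1, -1.0]
gripper_width: 1.0
```

{"method": "play_rows", "body": {
  "increments": [
    {"offset":[159,-38,7],"twist":0.553,"grip":1},
    {"offset":[159,-38,7],"twist":0.553,"grip":1},
    {"offset":[159,-38,7],"twist":0.553,"grip":1},
    {"offset":[159,-38,7],"twist":0.553,"grip":1},
    {"offset":[159,-38,7],"twist":0.553,"grip":1}
  ]
}}

```text
time: 36.2
tool_pos: [0.5437, 0.1992, 0.3451]
tool_rot: [-0.001, 0.963, 0.269, -0.001]
contact_force: [-1.2, 0.1, 0.3]
gripper_width: 1.001
```

{"method": "play_rows", "body": {
  "increments": [
    {"offset":[116,-117,7],"twist":0.553,"grip":1},
    {"offset":[116,-117,7],"twist":0.553,"grip":1},
    {"offset":[116,-117,7],"twist":0.553,"grip":1},
    {"offset":[116,-117,7],"twist":0.553,"grip":1},
    {"offset":[116,-117,7],"twist":0.553,"grip":1}
  ]
}}

```text
time: 36.62
tool_pos: [0.5818, 0.3608, 0.3366]
tool_rot: [-0.0, 1.0, -0.003, -0.002]
contact_force: [-0.5, -0.9, -0.6]
gripper_width: 1.0
```

```bash
python3 -c "
from h import *
pickplan(.581,.353,0,.37,'n6')
im,o=look('side',['carton1'],'pics/s6.png'); print([(list(map(float,x)),p) for x,p in o['carton1']])
im2=cv2.imread('pics/n6.png')
cv2.imwrite('pics/v6.png',np.hstack([cv2.resize(im[150:350,200:400],(420,420),interpolation=2),im2[:, 90:470]]))"
```

```text
t36.62 [0.5818 0.3608 0.3366] psi -1.578 down [-0.004  0.001 -1.   ] F [-0.5 -0.9 -0.6] g 1.000
fit [0.5791, 0.3512, -0.176, 0.96]
[-3, 7, 152] 0.168
-- [0.579, 0.351, 0.185, -1.747]
close
[0, 0, -120] 0.0
-- [0.579, 0.351, 0.305, -1.747]
[-4, 134, -16] -0.459
[-63, 119, -16] -0.459
[-109, 78, -16] -0.459
[-132, 22, -16] -0.459
-- [0.469, -0.174, 0.37, 0.09]
[([0.4771, -0.2155, 0.0685], 0.87), ([0.4753, -0.2571, 0.0335], 0.79), ([0.4703, -0.1767, 0.0263], 0.68), ([0.2782, 0.2358, 0.027], 0.65), ([0.7428, 0.3425, 0.0232], 0.63), ([0.4654, -0.1278, 0.066], 0.61), ([0.5819, 0.3537, 0.0213], 0.61), ([0.4626, -0.0859, 0.0288], 0.45), ([0.6456, -0.4091, 0.0025], 0.4)]
```

View pics/v6.png

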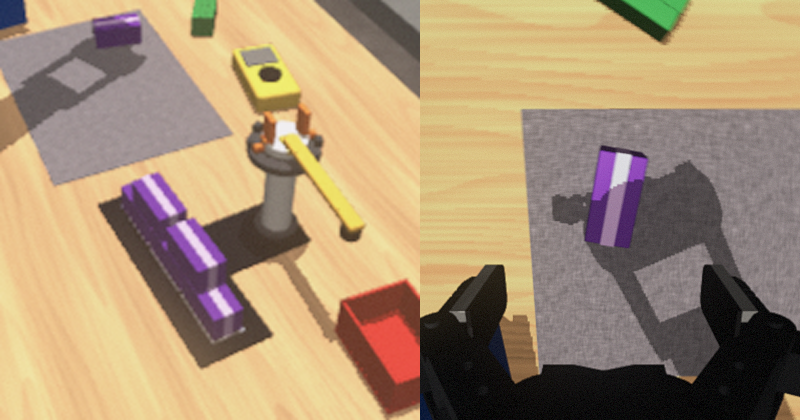

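{"method": "play_rows", "body": {
  "increments": [
    {"offset":[-5,7,40],"twist":0.125,"grip":1},
    {"offset":[-5,7,80],"twist":0.168,"grip":1},
    {"offset":[-5,7,120],"twist":0.168,"grip":1},
    {"offset":[-5,7,152],"twist":0.168,"grip":1},
    {"offset":[-5,7,152],"twist":0.168,"grip":1}
  ]
}}

```text
time: 37.18
tool_pos: [0.5734, 0.3452, 0.1792]
tool_rot: [0.004, 0.996, -0.087, -0.007]
contact_force: [-0.7, -0.1, -1.5]
gripper_width: 0.998
```

{"method": "play_rows", "body": {
  "increments": [
    {"offset":[0,0,0],"twist":0,"grip":0.5},
    {"offset":[0,0,0],"twist":0,"grip":0},
    {"offset":[0,0,0],"twist":0,"grip":0},
    {"offset":[0,0,0],"twist":0,"grip":0},
    {"offset":[0,0,0],"twist":0,"grip":0}
  ]
}}

```text
time: 37.6
tool_pos: [0.579, 0.3494, 0.1932]
tool_rot: [-0.002, 0.996, -0.087, 0.003]
contact_force: [1.0, 0.8, 8.1]
gripper_width: 0.455
```

{"method": "play_rows", "body": {
  "increments": [
    {"offset":[0,0,-30],"twist":0,"grip":0},
    {"offset":[0,0,-70],"twist":0,"grip":0},
    {"offset":[0,0,-110],"twist":0,"grip":0},
    {"offset":[0,0,-140],"twist":0,"grip":0},
    {"offset":[0,0,-140],"twist":0,"grip":0}
  ]
}}

```text
time: 38.02
tool_pos: [0.5793, 0.3496, 0.3404]
tool_rot: [-0.004, 0.996, -0.087, 0.008]
contact_force: [0.5, 1.2, 0.3]
gripper_width: 0.452
```

{"method": "play_rows", "body": {
  "increments": [
    {"offset":[-4,134,-12],"twist":-0.459,"grip":0},
    {"offset":[-4,134,-12],"twist":-0.459,"grip":0},
    {"offset":[-4,134,-12],"twist":-0.459,"grip":0},
    {"offset":[-4,134,-12],"twist":-0.459,"grip":0},
    {"offset":[-4,134,-12],"twist":-0.459,"grip":0}
  ]
}}

```text
time: 38.43
tool_pos: [0.5496, 0.2148, 0.3416]
tool_rot: [0.0, 0.99, 0.141, 0.001]
contact_force: [1.5, 0.7, -1.3]
gripper_width: 0.452
```

{"method": "play_rows", "body": {
  "increments": [
    {"offset":[-63,119,-12],"twist":-0.459,"grip":0},
    {"offset":[-63,119,-12],"twist":-0.459,"grip":0},
    {"offset":[-63,119,-12],"twist":-0.459,"grip":0},
    {"offset":[-63,119,-12],"twist":-0.459,"grip":0},
    {"offset":[-63,119,-12],"twist":-0.459,"grip":0}
  ]
}}

```text
time: 38.85
tool_pos: [0.5229, 0.0834, 0.3536]
tool_rot: [0.001, 0.932, 0.362, 0.001]
contact_force: [0.2, -0.2, -1.2]
gripper_width: 0.451
```

{"method": "play_rows", "body": {
  "increments": [
    {"offset":[-109,78,-12],"twist":-0.459,"grip":0},
    {"offset":[-109,78,-12],"twist":-0.459,"grip":0},
    {"offset":[-109,78,-12],"twist":-0.459,"grip":0},
    {"offset":[-109,78,-12],"twist":-0.459,"grip":0},
    {"offset":[-109,78,-12],"twist":-0.459,"grip":0}
  ]
}}

```text
time: 39.27
tool_pos: [0.4957, -0.0478, 0.3657]
tool_rot: [0.001, 0.825, 0.565, 0.0]
contact_force: [0.0, 0.1, -1.9]
gripper_width: 0.454
```

{"method": "play_rows", "body": {
  "increments": [
    {"offset":[-132,22,-12],"twist":-0.459,"grip":0},
    {"offset":[-132,22,-12],"twist":-0.459,"grip":0},
    {"offset":[-132,22,-12],"twist":-0.459,"grip":0},
    {"offset":[-132,22,-12],"twist":-0.459,"grip":0},
    {"offset":[-132,22,-12],"twist":-0.459,"grip":0}
  ]
}}

```text
time: 39.68
tool_pos: [0.4689, -0.179, 0.3776]
tool_rot: [0.001, 0.675, 0.737, -0.0]
contact_force: [-0.3, 0.3, -1.8]
gripper_width: 0.452
```

```bash
python3 -c "
from h import *
placeplan(0,2)"
```

```text
t39.68 [ 0.4689 -0.179   0.3776] psi 0.088 down [ 0.002 -0.002 -1.   ] F [-0.3  0.3 -1.8] g 0.452
t39.73 [ 0.4692 -0.1774  0.3772] psi 0.085 down [ 0.001  0.    -1.   ] F [ 0.3  0.7 -1.2] g 0.458
[3, 0, 100] -0.005
-- [0.469, -0.174, 0.277, 0.09]
open
[([0.4703, -0.1753, 0.2075], 0.94), ([0.279, 0.2364, 0.0266], 0.92), ([0.4793, -0.2607, 0.0262], 0.8), ([0.467, -0.126, 0.0677], 0.67), ([0.4786, -0.2144, 0.0689], 0.6), ([0.4609, -0.0888, 0.0259], 0.55), ([0.4698, -0.1777, 0.0283], 0.52), ([0.6138, -0.1642, 0.1917], 0.35)]
```

{"method": "play_rows", "body": {
  "increments": [
    {"offset":[2,1,40],"twist":-0.005,"grip":0},
    {"offset":[2,1,70],"twist":-0.005,"grip":0},
    {"offset":[2,1,85],"twist":-0.005,"grip":0},
    {"offset":[2,1,97],"twist":-0.005,"grip":0},
    {"offset":[2,1,97],"twist":-0.005,"grip":0}
  ]
}}

```text
time: 40.25
tool_pos: [0.4702, -0.1732, 0.2799]
tool_rot: [-0.001, 0.672, 0.74, 0.0]
contact_force: [0.7, -0.0, -1.6]
gripper_width: 0.45
```

{"method": "play_rows", "body": {
  "increments": [
    {"offset":[0,0,0],"twist":0,"grip":0},
    {"offset":[0,0,0],"twist":0,"grip":0.5},
    {"offset":[0,0,0],"twist":0,"grip":0.7},
    {"offset":[0,0,0],"twist":0,"grip":1},
    {"offset":[0,0,0],"twist":0,"grip":1}
  ]
}}

```text
time: 40.67
tool_pos: [0.4696, -0.1747, 0.2802]
tool_rot: [0.0, 0.673, 0.74, 0.0]
contact_force: [0.2, -0.5, -0.1]
gripper_width: 0.908
```

{"method": "play_rows", "body": {
  "increments": [
    {"offset":[0,0,-41],"twist":0,"grip":1},
    {"offset":[0,0,-82],"twist":0,"grip":1},
    {"offset":[0,0,-123],"twist":0,"grip":1},
    {"offset":[0,0,-165],"twist":0,"grip":1},
    {"offset":[0,0,-165],"twist":0,"grip":1}
  ]
}}

```text
time: 41.08
tool_pos: [0.4703, -0.1754, 0.4559]
tool_rot: [0.008, 0.673, 0.74, 0.002]
contact_force: [0.2, -0.2, 0.6]
gripper_width: 0.999
```

```bash
python3 -c "
from h import *
st()
im,o=look('side',['carton1','head','bar_tip'],'pics/s7.png')
for q in o: print([(list(map(float,x)),p) for x,p in o[q]])
im2,o=look('scene',['carton1','head','bar_tip'],'pics/c7.png')
for q in o: print([(list(map(float,x)),p) for x,p in o[q]])
cv2.imwrite('pics/v7.png',np.hstack([cv2.resize(im[150:350,200:400],(400,400),interpolation=2),cv2.resize(im2[150:350,150:350],(400,400),interpolation=2)]))
plan((.6187,-.1638,.44,-.04),(.6187,-.1638,.345,-.04))
"
```

```text
t41.08 [ 0.4703 -0.1754  0.4559] psi 0.095 down [ 0.015 -0.008 -1.   ] F [ 0.2 -0.2  0.6] g 0.999
[([0.4803, -0.2139, 0.0701], 0.81), ([0.4756, -0.2574, 0.0286], 0.76), ([0.4725, -0.1733, 0.0238], 0.67), ([0.4627, -0.0884, 0.028], 0.67), ([0.4666, -0.1239, 0.0673], 0.66), ([0.2783, 0.2344, 0.0252], 0.64)]
[([0.617, -0.1609, 0.1907], 0.93)]
[([0.6152, -0.3225, 0.1677], 0.83)]
[([0.4699, -0.1777, 0.1069], 0.94), ([0.4729, -0.2643, 0.0275], 0.79), ([0.7457, 0.3394, 0.0182], 0.77), ([0.4634, -0.1227, 0.0685], 0.58), ([0.4577, -0.0843, 0.0254], 0.55), ([0.4713, -0.2159, 0.0694], 0.52), ([0.2775, 0.2333, 0.0201], 0.52)]
[([0.6249, -0.1688, 0.185], 0.93)]
[([0.6097, -0.3277, 0.1697], 0.89), ([0.4627, -0.1233, 0.0685], 0.16)]
[-3, 150, 3] 0.136
-- [0.619, -0.164, 0.44, -0.04]
[0, 0, 95] -0.0
-- [0.619, -0.164, 0.345, -0.04]
```

View pics/v7.png

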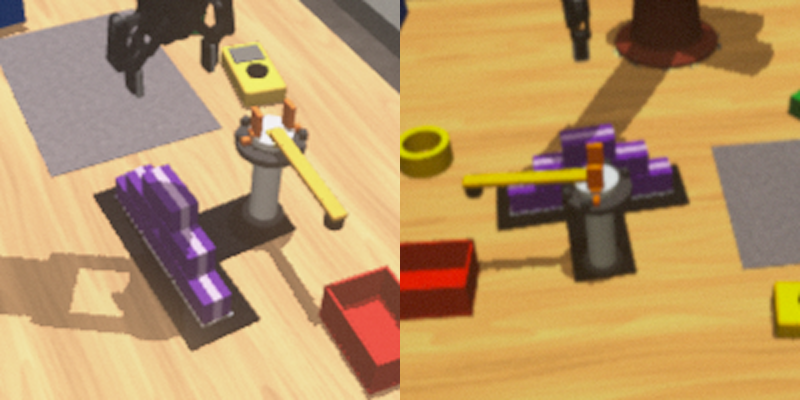

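{"method": "play_rows", "body": {
  "increments": [
    {"offset":[-3,150,3],"twist":0.136,"grip":1},
    {"offset":[-3,150,3],"twist":0.136,"grip":1},
    {"offset":[-3,150,3],"twist":0.136,"grip":1},
    {"offset":[-3,150,3],"twist":0.136,"grip":1},
    {"offset":[-3,150,3],"twist":0.136,"grip":1}
  ]
}}

```text
time: 41.9
tool_pos: [0.6222, -0.1628, 0.4386]
tool_rot: [-0.002, 0.721, 0.693, -0.0]
contact_force: [-1.3, -0.6, 0.4]
gripper_width: 0.998
```

{"method": "play_rows", "body": {
  "increments": [
    {"offset":[0,0,0],"twist":0,"grip":1},
    {"offset":[0,0,0],"twist":0,"grip":1}
  ]
}}

```text
time: 42.07
tool_pos: [0.6187, -0.1634, 0.4405]
tool_rot: [-0.001, 0.721, 0.693, -0.001]
contact_force: [0.0, -0.9, 0.3]
gripper_width: 1.0
```

```bash
python3 -c "
from h import *
st();plan((.6187,-.1638,.345,-.04))"
```

```text
t42.07 [ 0.6187 -0.1634  0.4405] psi -0.040 down [-0.002  0.001 -1.   ] F [ 0.  -0.9  0.3] g 1.000
[0, 0, 95] -0.0
-- [0.619, -0.164, 0.345, -0.04]
```

{"method": "play_rows", "body": {
  "increments": [
    {"offset":[0,0,30],"twist":0,"grip":1},
    {"offset":[0,0,60],"twist":0,"grip":1},
    {"offset":[0,0,80],"twist":0,"grip":1},
    {"offset":[0,0,97],"twist":0,"grip":1},
    {"offset":[0,0,97],"twist":0,"grip":1}
  ]
}}

```text
time: 42.48
tool_pos: [0.6166, -0.1632, 0.3398]
tool_rot: [-0.004, 0.722, 0.692, -0.002]
contact_force: [-0.3, -0.3, -0.5]
gripper_width: 0.999
```

{"method": "play_rows", "body": {
  "increments": [
    {"offset":[0,0,0],"twist":0,"grip":0.5},
    {"offset":[0,0,0],"twist":0,"grip":0},
    {"offset":[0,0,0],"twist":0,"grip":0},
    {"offset":[0,0,0],"twist":0,"grip":0},
    {"offset":[0,0,0],"twist":0,"grip":0}
  ]
}}

```text
time: 42.9
tool_pos: [0.6194, -0.1638, 0.3505]
tool_rot: [0.002, 0.721, 0.693, 0.0]
contact_force: [-8.0, 1.0, 14.8]
gripper_width: 0.387
```

{"method": "play_rows", "body": {
  "increments": [
    {"offset":[0,0,-4],"twist":0,"grip":0},
    {"offset":[0,0,-4],"twist":0,"grip":0},
    {"offset":[0,0,-4],"twist":0,"grip":0}
  ]
}}

```text
time: 43.15
tool_pos: [0.6193, -0.1638, 0.3507]
tool_rot: [0.001, 0.721, 0.693, 0.0]
contact_force: [-0.7, -0.1, 4.0]
gripper_width: 0.384
```

```bash
python3 -c "
from h import *
st()"
```

```text
t43.15 [ 0.6193 -0.1638  0.3507] psi -0.041 down [ 0.003 -0.001 -1.   ] F [-0.7 -0.1  4. ] g 0.384
```

{"method": "play_rows", "body": {
  "increments": [
    {"offset":[0,0,-1],"twist":0.1,"grip":0},
    {"offset":[0,0,-1],"twist":0.2,"grip":0},
    {"offset":[0,0,-1],"twist":0.3,"grip":0},
    {"offset":[0,0,-1],"twist":0.4,"grip":0},
    {"offset":[0,0,-1],"twist":0.5,"grip":0}
  ]
}}

```text
time: 43.57
tool_pos: [0.6193, -0.1637, 0.3507]
tool_rot: [0.001, 0.871, 0.491, 0.0]
contact_force: [-0.3, -1.0, 3.5]
gripper_width: 0.382
```

{"method": "play_rows", "body": {
  "increments": [
    {"offset":[0,0,0],"twist":0.1,"grip":0},
    {"offset":[0,0,0],"twist":0.2,"grip":0},
    {"offset":[0,0,0],"twist":0.3,"grip":0},
    {"offset":[0,0,0],"twist":0.4,"grip":0},
    {"offset":[0,0,0],"twist":0.5,"grip":0}
  ]
}}

```text
time: 43.98
tool_pos: [0.6192, -0.1637, 0.3507]
tool_rot: [0.001, 0.966, 0.26, 0.0]
contact_force: [-0.9, -0.6, 2.7]
gripper_width: 0.384
```

{"method": "play_rows", "body": {
  "increments": [
    {"offset":[0,0,0],"twist":0.1,"grip":0},
    {"offset":[0,0,0],"twist":0.2,"grip":0},
    {"offset":[0,0,0],"twist":0.3,"grip":0},
    {"offset":[0,0,0],"twist":0.4,"grip":0},
    {"offset":[0,0,0],"twist":0.44,"grip":0}
  ]
}}

```text
time: 44.4
tool_pos: [0.6192, -0.1636, 0.3507]
tool_rot: [0.0, 0.999, 0.044, 0.0]
contact_force: [-1.0, -0.2, 2.4]
gripper_width: 0.382
```

{"method": "play_rows", "body": {
  "increments": [
    {"offset":[0,0,0],"twist":0.01,"grip":0},
    {"offset":[0,0,0],"twist":0.01,"grip":0},
    {"offset":[0,0,0],"twist":0.01,"grip":0}
  ]
}}

```text
time: 44.65
tool_pos: [0.6192, -0.1636, 0.3507]
tool_rot: [0.0, 0.999, 0.041, 0.0]
contact_force: [-2.0, -0.6, 5.3]
gripper_width: 0.382
```

Run:
```python
from h import *
st()
for c in ("side","scene"):
    im,o=look(c,["bar_tip"])
    print([(list(map(float,x)),p) for x,p in o["bar_tip"]])
```

```text
t44.65 [ 0.6192 -0.1636  0.3507] psi -1.489 down [ 0.001 -0.001 -1.   ] F [-2.  -0.6  5.3] g 0.382
[([0.4553, -0.1755, 0.1682], 0.66), ([0.6449, -0.4108, 0.0019], 0.66), ([0.7598, 0.1265, 0.0006], 0.62)]
[]
```

{"method": "play_rows", "body": {
  "increments": [
    {"offset":[0,0,0],"twist":0,"grip":0.6},
    {"offset":[0,0,0],"twist":0,"grip":1},
    {"offset":[0,0,0],"twist":0,"grip":1},
    {"offset":[0,0,0],"twist":0,"grip":1},
    {"offset":[0,0,0],"twist":0,"grip":1}
  ]
}}

```text
time: 45.27
tool_pos: [0.619, -0.1634, 0.3499]
tool_rot: [-0.0, 0.999, 0.04, -0.0]
contact_force: [-0.4, 0.3, -0.5]
gripper_width: 0.996
```

{"method": "play_rows", "body": {
  "increments": [
    {"offset":[0,0,-20],"twist":0,"grip":1},
    {"offset":[0,0,-50],"twist":0,"grip":1},
    {"offset":[0,0,-90],"twist":0,"grip":1},
    {"offset":[0,0,-120],"twist":0,"grip":1},
    {"offset":[0,0,-120],"twist":0,"grip":1}
  ]
}}

```text
time: 45.68
tool_pos: [0.6196, -0.1636, 0.4799]
tool_rot: [0.003, 0.999, 0.04, 0.007]
contact_force: [0.5, 0.2, 1.4]
gripper_width: 1.001
```

{"method": "play_rows", "body": {
  "increments": [
    {"offset":[0,0,0],"twist":0,"grip":1},
    {"offset":[0,0,0],"twist":0,"grip":1},
    {"offset":[0,0,0],"twist":0,"grip":1},
    {"offset":[0,0,0],"twist":0,"grip":1}
  ]
}}

```text
time: 46.02
tool_pos: [0.6188, -0.1634, 0.4673]
tool_rot: [-0.001, 0.999, 0.04, -0.002]
contact_force: [-0.4, 0.5, -0.1]
gripper_width: 0.998
```

Run:
```python
from h import *
st(); P=[]
for c in ("side","scene","wrist"):
    im,o=look(c,["carton1","bar_tip","head","tape","meter","partsbin"],f"pics/{c}9.png"); P.append(im)
    for q in o: print(c,q,[(list(map(float,x)),p) for x,p in o[q]][:8 if q=="carton1" else 1])
cv2.imwrite("pics/v9.png",np.hstack([cv2.resize(P[0][150:350,200:400],(400,400),interpolation=2),cv2.resize(P[2][60:400,100:440],(400,400))]))
```

```text
t46.02 [ 0.6188 -0.1634  0.4673] psi -1.490 down [-0.004  0.001 -1.   ] F [-0.4  0.5 -0.1] g 0.998
side carton1 [([0.4689, -0.1704, 0.1087], 0.98), ([0.4746, -0.2586, 0.0294], 0.9), ([0.2765, 0.2347, 0.0237], 0.83), ([0.4787, -0.2114, 0.071], 0.67), ([0.4611, -0.0845, 0.0259], 0.6), ([0.7609, 0.1271, 0.0004], 0.58), ([0.4696, -0.1751, 0.0239], 0.56), ([0.4679, -0.128, 0.0666], 0.53)]
side bar_tip [([0.4611, -0.1739, 0.172], 0.7)]
side head [([0.6147, -0.1624, 0.1908], 0.64)]
side tape [([0.3421, -0.4493, 0.002], 0.74)]
side meter [([0.7592, 0.1288, 0.0004], 0.81)]
side partsbin [([0.6429, -0.4079, -0.0014], 0.73)]
scene carton1 [([0.4704, -0.2187, 0.0673], 0.8), ([0.2778, 0.2361, 0.0199], 0.78), ([0.4587, -0.0867, 0.0241], 0.75), ([0.4688, -0.176, 0.1097], 0.74), ([0.4697, -0.2618, 0.0289], 0.72), ([0.749, 0.3379, 0.0184], 0.59), ([0.4631, -0.1251, 0.0685], 0.57)]
scene bar_tip [([0.4551, -0.1764, 0.1686], 0.56)]
scene head [([0.6225, -0.1664, 0.189], 0.67)]
scene tape [([0.345, -0.4479, -0.0019], 0.88)]
scene meter [([0.7579, 0.1303, -0.0049], 0.68)]
scene partsbin [([0.649, -0.4009, -0.0001], 0.78)]
wrist carton1 [([0.4633, -0.1264, 0.0617], 0.94), ([0.4699, -0.1762, 0.0255], 0.92), ([0.4633, -0.0846, 0.0275], 0.92), ([0.4732, -0.2171, 0.0617], 0.77), ([0.4716, -0.1712, 0.1031], 0.76), ([0.4764, -0.2618, 0.0228], 0.63)]
wrist bar_tip [([0.4573, -0.1772, 0.1682], 0.95)]
wrist head [([0.6168, -0.1616, 0.1872], 0.93)]
wrist tape []
wrist meter [([0.7536, 0.127, 0.0012], 0.72)]
wrist partsbin [([0.6432, -0.4048, 0.0015], 0.7)]
```

View pics/v9.png

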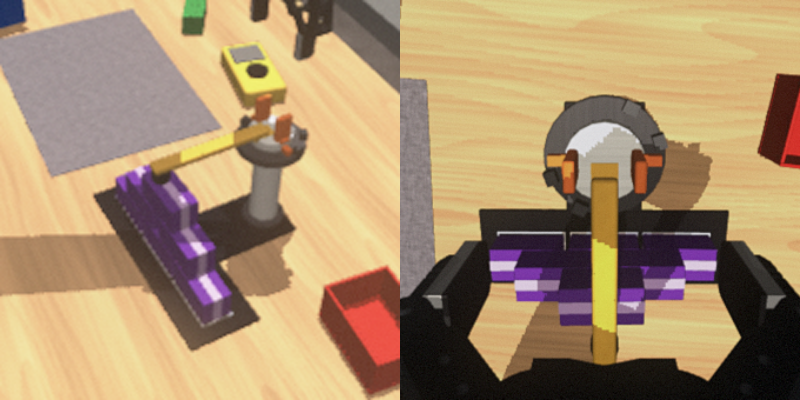

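The picture shows the six-carton pyramid under the bar, the bar at home, both tabs out and the gripper clear. I'm handing the job in.

```bash
python3 -c "
from h import *
m.job_done(); st()"
```

```text
the job is handed in; nothing more can be done
the job is handed in; nothing more can be done
```

I pinched the tabs and turned the bar fully aside, then laid all six purple cartons as 3 + 2 + 1. After that I pinched again, turned the bar home, let the tabs spring out and handed the job in at about 47 s.

**Last checks:**
- **Cartons:** all six read within about 6 mm of their places in the wrist view. The side and scene views gave up to about 8 mm, which is within the networks' scatter.
- **Bar:** the tip reads at home in all three cameras, at about (0.457, -0.176), and the last picture shows both tabs out. I could not read the bar and tab joint values directly, so "locked" is judged from the pictures and the turn angle.
- **Other things:** tape, meter and parts bin read where they started, to within about 5 mm, and I did not touch the green look-alikes. The gripper was about 12 cm above the pinch height and clear of everything.

Two checks disagreed along the way. A side-camera outline fit of the first laid carton was poor (0.64 overlap), so I ignored it and used the network position and the picture instead. Some scene-camera outline fits were off by 1–2 cm or 0.15 rad, so I used the close wrist view for every grasp.

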